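# Load pressed pellets into the carrier lane

### The arm

A 7-joint arm with a two-finger parallel gripper is mounted at the origin on the work surface; the furniture and walls round the work are solid. World frame = base frame: x ahead of the robot, y to its left, z up, the work surface at z = 0. Lengths are in m, angles in rad, forces in N, time in s.
With the tool pointing down it reaches from about 0.4 to 0.875 m from the base axis. Payload 4.4 kg.
Tool frame: the origin (TCP) lies midway between the tips of the shut fingers; the grasp point (between the pads) lies 19 mm behind it; z points along the fingers, x is the direction in which the jaws open and shut, and the axes are right-handed (so a half turn about z gives the same grasp; the last joint's range is limited). The gripper opens to 85 mm and grips with 20 to 120 N. Pads are 22 mm wide; open, the fingers measure 114 mm over their backs; the gripper's body (76 mm by 85 mm) begins 54 mm behind the grasp point. The pads swing forward as they close: fully open they stand 13 mm farther back than shut.
Start: joints at [1.133, 0.628, 0.038, 1.517, -0.027, 0.996, -0.02], TCP at [0.236, -0.606, 0.231] pointing down, gripper open.
Joint ranges: [-3.06, 3.06], [-0.37, 2.12], [-1.25, 1.32], [0.18, 2.47], [-1.1, 4.24], [0.23, 1.98], [-2.94, 2.94]. Speed limits (rad/s): [2.57, 2.57, 3.14, 3.14, 3.14, 3.14, 3.14].

### API

Orientations are given as [roll, pitch, yaw] about the fixed x, y, z axes, in that order (R = Rz(yaw) Ry(pitch) Rx(roll)).
In Python, from workcell import observe, capture, job_done gives the robot as it stands.
- The arm moves only by the tool step_arm, never from a script. Its argument "series" is a list of rows, each a list of 3 entries, a list of its own where there are three numbers: the shift along the tool's x, y, z as a fraction of full scale, then the turn, a rotation vector about the tool's x, y, z as a fraction of full scale, then the gripper's target within -1 to 1 (fully open at 1, half-way at 0, shut at -1). In form: [[[x, y, z], [rx, ry, rz], fingers], ...]. A call has 1 to 5 rows; each row is the pose to reach, as a shift and turn from the pose commanded when the call began, along the tool's axes at that moment; what a row does not reach only later rows make up. Full scale, the value 1, is 250 mm for a shift and 60 degrees for a turn. A row lasts 1/12 s, in which the tool goes at most 41.7 mm and 7.16 degrees, less where a joint would pass 70% of its speed; a pose out of reach is approached as far as the arm can. A call with a number of a shift or a turn outside -1 to 1 is refused whole. A call with a gripper value outside its range is refused whole. The fingers move at their own pace and stop on an object; "force" is the grip in N (left out, the last holds). Time passes only in rows, so rows that repeat a pose let the fingers close. It gives the time, the measured TCP pose, the force and the opening at its end, in the units of the state.
- observe(): the state, without advancing time (a new reading comes with each control period).
- capture(name): name is "side" or "top"; returns a dict with "img" (480x640x3 uint8, red, green, blue), "range_z" (480x640 float32, m along the optical axis (not along the pixel's ray), 0 where there is no reading), "intrinsics" (3x3 intrinsics, pixels), "k1" (the pictures are not rectified: a ray, as slopes to the right and down, at radius r is drawn at 1 + k1 r^2 times it, then the intrinsics apply), "R" (3x3) and "t" (3): a world point X has camera coordinates R X + t. Camera axes: x right, y down, z forward; pixel columns grow to the right and rows downward; lengths in m; the calibration is good to about 2 mm. A picture is of the moment at which its call begins.
- job_done(): hands the job in, once; it reports no verdict.
The state is a dict: "clock": time; "joint_positions": joint angles; "dq": joint speeds; "joint_torque": joint torques, N m; "ee_pos": TCP position; "ee_rot": TCP orientation; "ft_force": force on the tool from outside, world axes, zero at the start; "torque": the same for the moment, N m; "width": finger opening in m.
Only numpy, scipy, OpenCV 4.12 (cv2) and the standard library are available. Lean on these libraries where they do the work, as an engineer would, in place of code of your own. Each camera call takes 0.05 s, during which the arm holds its last target.

### The job

Load the three whole sample pellets for the next run: with the fingertips, push them across the plate through the flared gate one at a time, until all three lie in single file inside the lane, then tip the lane's lid over and push it fully shut. The pellets are brittle, so only slide them and never pick them up; leave the broken half lying on the plate outside the lane, and do not disturb the other things on the table.

Things in the scene. Friction and masses are not known exactly. Their poses are not given: they have to be found in the camera images.
- plate: white plastic loading plate, fixed, with a dark-walled lane at its left end. Origin on the table under the middle of the lane's mouth; +y runs straight into the lane (roughly the robot's left), +x roughly away from the robot, z up. Its deck: x -78 to 78, y -128 to 0, top at z = 8 mm; a lip 2.5 mm high, 4 mm wide runs round the deck's outer edges
- lane_mouth (a point): middle of the lane's mouth on the floor (plate 0, 0, 8 mm). Two guide rails, 11.5 mm high, funnel in to it: inner faces from x = +-51 at y = -13 to x = +-17 at y = 8 mm (plate axes). The shut lid's tab fills the middle of the mouth from y = 0 to 4 mm, so each pellet must lie wholly past y = 4 mm
- lane_end (a point): middle of the foot of the lane's end stop (plate 0, 99, 8 mm). The lane is level with the deck, 34.5 mm wide between walls 6 mm thick and 11.5 mm high: one pellet wide, and three in a row (90 mm) fit between tab and end stop with 5 mm to spare; a pellet pushed in pushes those before it along
- carrier_lid (a joint): angle of the lane's lid, rad: 0 = shut flat, up to 2.35 open. Axis along plate y at plate x = 24.5, z = 20.5 mm (far wall). Aluminium, 60 g, spans plate y 2 to 103 mm, 50 mm from axis to free edge; shut, its top is at z = 22 mm. Starts open at 1.95 to 2.25, leaning away from the robot. Stiff hinge: it stays where it is left above about 0.7; moves at about 1 N
- lid_tab (a point): foot of the tab, 24 mm wide, 4 mm thick, that hangs 10 mm down from the lid's mouth end and closes the mouth of the lane; a pellet left in the mouth holds the lid up
- lid_edge (a point): middle of the lid's free long edge, 50 mm from the hinge axis, at plate y = 52 mm
- pellet_1: whole pressed-powder sample pellet: grey stone-like disc, 30 mm across, 9 mm thick, about 15 g, lying flat on the deck; origin at the centre of its underside, z up through the disc. The three whole pellets are alike and interchangeable
- pellet_2: whole pressed-powder sample pellet: grey stone-like disc, 30 mm across, 9 mm thick, about 15 g, lying flat on the deck; origin at the centre of its underside, z up through the disc. The three whole pellets are alike and interchangeable
- pellet_3: whole pressed-powder sample pellet: grey stone-like disc, 30 mm across, 9 mm thick, about 15 g, lying flat on the deck; origin at the centre of its underside, z up through the disc. The three whole pellets are alike and interchangeable
- half_pellet: broken half of such a pellet: half-disc about 30 x 18 mm, 9 mm thick, same grey; lies flat on the deck among the whole ones; origin near its middle, on its underside
- vial_white: bystander: small upright glass vial with a white cap, 24 x 24 x 32 mm, stands about 6 cm to the robot's side of the lane; origin at its underside
- coverslip_box: bystander: small flat box of cover slips, 34 x 34 x 16 mm, lies just past the loading edge (-y end) of the plate; origin at its underside
- wash_vial: bystander: squat jar with a screw lid, 44 x 44 x 48 mm; origin at its underside
- marker_black: bystander: marker pen, 13 x 120 x 14 mm, long along its y; origin at its underside
- buffer_yellow: bystander: small square buffer bottle lying on its side, 44 x 29 x 28 mm; origin at its underside

How it is judged:
By the outcome, as a careful person would: the job done as asked, in the order asked, and still so for the second after the job is handed in, with the robot touching nothing.
It also fails if it takes over 72 s, if anything falls off the work surface, if the arm or the gripper's body presses on something with over 40 N, if the wrist force passes 120 N, or if a joint passes its speed limit or range.

## Working session

There is one attempt and no reset: what is moved stays moved. The work goes in short steps, Python scripts to look and compute and a tool call to move; the robot and the scene stay as the last step left them, time stands still between calls to the robot, and variables do not carry over. Pictures are saved under pics/ and viewed, and the job is handed in when it is done.

Besides the shell and the picture viewer there is one more tool, called after "Emit:" in YAML: its name, and indented under it one key for each argument. step_arm: Moves the arm, as the interface text tells. Its arguments: {"type":"object","properties":{"series":{"type":"array"},"force":{"type":"number"}},"required":["series"]}

```bash
ls; mkdir -p pics; python3 - <<'E'
from workcell import observe,capture
import cv2,numpy as np
o=observe();print(o)
for n in("top","side"):
    c=capture(n);cv2.imwrite(f"pics/{n}0.png",c["img"][:,:,::-1]);np.savez(f"{n}0.npz",**c)
    print(n,c["intrinsics"],c["k1"],c["R"],c["t"])
E
```

```text
pics
{'clock': 0.0, 'joint_positions': array([ 1.13319244,  0.62932882,  0.03843579,  1.51836875, -0.02698644,
        0.99630477, -0.02001102]), 'dq': array([-0.00047429, -0.00129302, -0.00067371,  0.00079778, -0.00011964,
       -0.00219893,  0.00038897]), 'joint_torque': array([-1.67873446e-05, -5.63403404e+01,  1.22604780e+00, -1.93448710e+01,
        1.09064006e-02,  1.05880393e-02,  4.75475105e-06]), 'ee_pos': array([ 0.23594198, -0.60499396,  0.23039996]), 'ee_rot': array([ 3.14156072e+00,  1.89155991e-03, -1.19899114e+00]), 'ft_force': array([-0.57961654, -0.10334742, -0.5378425 ]), 'torque': array([-0.0061441 , -0.00952335,  0.0021423 ]), 'width': 0.08519142070962978}
top [[446.51746073   0.         319.69241231]
 [  0.         446.51746073 241.06713105]
 [  0.           0.           1.        ]] -0.09254724819967629 [[-0.02135616 -0.99975653 -0.00554956]
 [-0.98480943  0.02199296 -0.17224021]
 [ 0.17232032  0.00178687 -0.98503935]] [-0.03014054  0.51453575  0.85433199]
side [[489.20884602   0.         327.07527652]
 [  0.         489.20884602 240.08736548]
 [  0.           0.           1.        ]] -0.11149128114004882 [[ 0.94153404 -0.33686661 -0.00587709]
 [-0.27706957 -0.76424236 -0.58237966]
 [ 0.19169274  0.54995864 -0.81289568]] [-0.483573   0.1463787  0.8457123]
```

View pics/top0.png

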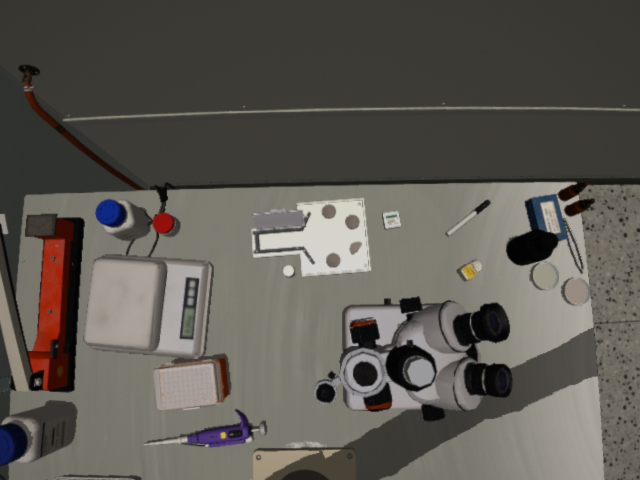

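View pics/side0.png

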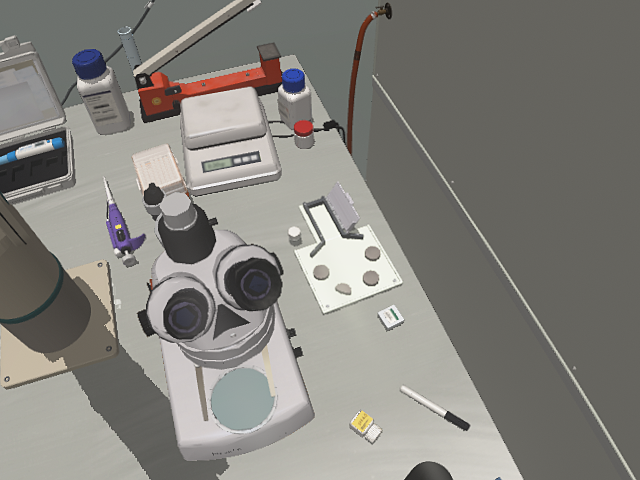

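```bash
cat > h.py <<'E'
import numpy as np,cv2
from workcell import observe,capture
def ray(c,uv):
    K=c["intrinsics"];p=(np.atleast_2d(uv).astype(float)-[K[0,2],K[1,2]])/[K[0,0],K[1,1]]
    k=float(c["k1"]);s=p.copy()
    for _ in range(20): s=p/(1+k*(s**2).sum(1,keepdims=True))
    d=np.c_[s,np.ones(len(s))]@c["R"]; o=-c["R"].T@c["t"]
    return o,d
def onz(c,uv,z):
    o,d=ray(c,uv); return o+d*((z-o[2])/d[:,2])[:,None]
def proj(c,X):
    p=np.atleast_2d(X)@c["R"].T+c["t"]; s=p[:,:2]/p[:,2:]
    s=s*(1+float(c["k1"])*(s**2).sum(1,keepdims=True)); K=c["intrinsics"]
    return s*[K[0,0],K[1,1]]+[K[0,2],K[1,2]]
def crop(c,name,x0,y0,w,h,f=5):
    im=c["img"][y0:y0+h,x0:x0+w,::-1]; cv2.imwrite(name,cv2.resize(im,None,fx=f,fy=f,interpolation=cv2.INTER_CUBIC))
E
python3 - <<'E'
from h import *
t=dict(np.load("top0.npz"));s=dict(np.load("side0.npz"))
crop(t,"pics/t1.png",245,185,155,105,5);crop(s,"pics/s1.png",285,175,125,150,4)
for n,c in(("t",t),("s",s)): print(n,-c["R"].T@c["t"], proj(c,[[0.236,-.606,.231]]))
for uv in[(297,198),(367,198),(370,272),(303,276),(251,257)]: print(uv,onz(t,uv,.008))
for uv in[(345,310),(455,310),(345,405),(350,345),(215,260)]: print(uv,onz(t,uv,.0), t["range_z"][uv[1],uv[0]])
E
```

```text
t [ 0.35885721 -0.04297595  0.93000711] [[671.27451698 382.47152741]]
s [ 0.33374061 -0.51613758  0.76988186] [[260.39960403 706.22485421]]
(297, 198) [[0.61456445 0.00514492 0.008     ]]
(367, 198) [[ 0.61122004 -0.14427749  0.008     ]]
(370, 272) [[ 0.45273452 -0.1441856   0.008     ]]
(303, 276) [[ 0.44753756 -0.00519377  0.008     ]]
(251, 257) [[0.48956102 0.1029428  0.008     ]]
(345, 310) [[ 0.37603241 -0.09040954  0.        ]] 0.86523026
(455, 310) [[ 0.36992367 -0.3192252   0.        ]] 0.6034436
(345, 405) [[ 0.18580923 -0.08502453  0.        ]] 0.8855042
(350, 345) [[ 3.04789646e-01 -9.85552290e-02 -1.11022302e-16]] 0.84263855
(215, 260) [[0.48589024 0.1807188  0.        ]] 0.93744856
```

```bash
ls -la pics
```

```text
total 1288
drwxr-xr-x 2 agent agent   4096 Dec  7 17:02 .
drwxr-xr-x 3 agent agent   4096 Dec  7 17:02 ..
-rw-r--r-- 1 agent agent 273835 Dec  7 17:02 s1.png
-rw-r--r-- 1 agent agent 394662 Dec  7 17:01 side0.png
-rw-r--r-- 1 agent agent 268269 Dec  7 17:02 t1.png
-rw-r--r-- 1 agent agent 367580 Dec  7 17:01 top0.png
```

View pics/t1.png

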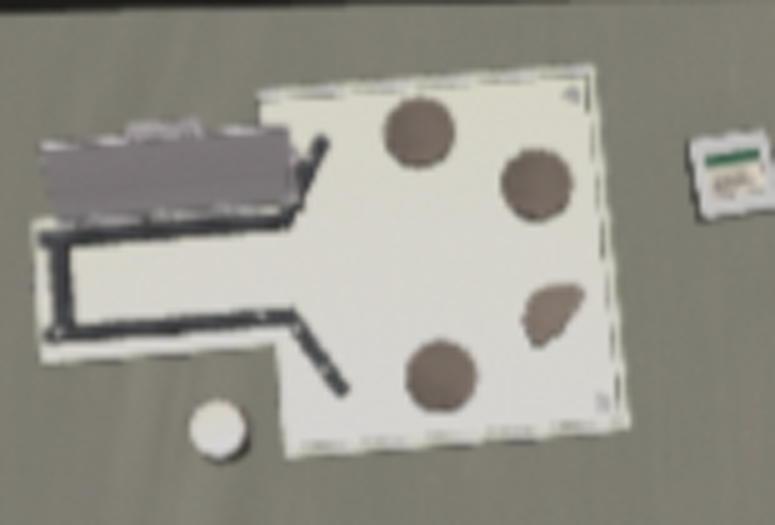

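View pics/s1.png

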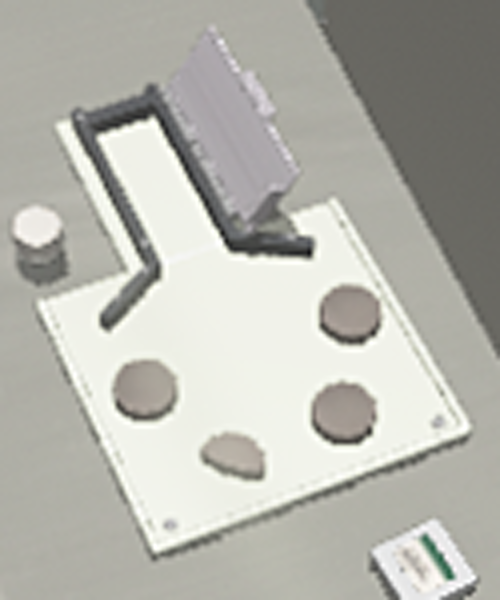

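```bash
cat >> h.py <<'E'
def pellets(c,lo=150,verbose=1,box=None):
    """brownish-grey blobs surrounded by the white plate"""
    im=cv2.cvtColor(np.ascontiguousarray(c["img"]),cv2.COLOR_RGB2HSV)
    return im
def fitrig(P,W):
    P=np.asarray(P,float);W=np.asarray(W,float);pc=P.mean(0);wc=W.mean(0)
    p=P-pc;w=W-wc
    a=np.arctan2((p[:,0]*w[:,1]-p[:,1]*w[:,0]).sum(),(p*w).sum())
    R=np.array([[np.cos(a),-np.sin(a)],[np.sin(a),np.cos(a)]])
    t=wc-R@pc
    return a,R,t,(W-(P@R.T+t))
E
python3 - <<'E'
from h import *
t=dict(np.load("top0.npz"));s=dict(np.load("side0.npz"))
P=np.array([[78,-128],[-78,-128],[-78,0],[78,0]])/1e3
tc=np.array([[595,67],[630,428],[287,458],[260,92]])/5+[245,185]-.4
sc=np.array([[470,435],[155,553],[38,302],[334,200]])/4+[285,175]-.4
for n,c,uv in(("t",t,tc),("s",s,sc)):
    W=onz(c,uv,.0095)[:,:2]; a,R,T,e=fitrig(P,W); print(n,a,T,(e*1e3).round(1))
for n,c,b in(("t",t,(297,195,372,275)),("s",s,(300,215,395,310))):
    im=c["img"].astype(int);x0,y0,x1,y1=b
    print(im[211,329] if n=="t" else im[253,372], im[240,330])
    m=np.zeros(im.shape[:2],np.uint8);m[y0:y1,x0:x1]=((im.sum(2)<540)&(im.sum(2)>200)&(im[:,:,0]>im[:,:,2]+8))[y0:y1,x0:x1]*255
    k,l,st,ce=cv2.connectedComponentsWithStats(m)
    for i in range(1,k):
        if st[i,4]>60: print(n,st[i],ce[i],onz(c,ce[i],.0165 if n=="t" else .014))
E
```

```text
t 0.05828051654318252 [ 0.52563374 -0.00595979] [[ 0.  -7.7]
 [ 1.1 -7.1]
 [-0.7  7.3]
 [-0.3  7.5]]
s 0.05135497544328019 [ 0.52432792 -0.0060635 ] [[-0.9 -8.2]
 [ 1.8 -7.6]
 [ 0.3  7.7]
 [-1.1  8.1]]
[117 106  97] [214 212 204]
t [297 195  75  80 926] [347.23110151 217.94276458] [[ 0.56657793 -0.10008951  0.0165    ]]
t [321 204  15  15 181] [328.37569061 211.12154696] [[ 0.58215126 -0.06093425  0.0165    ]]
t [345 214  15  16 187] [351.94652406 221.61497326] [[ 0.55848579 -0.10970654  0.0165    ]]
t [349 242  13  12 111] [354.73873874 246.9009009 ] [[ 0.50477114 -0.11367275  0.0165    ]]
t [326 253  15  14 169] [332.82840237 259.64497041] [[ 0.47917786 -0.06756932  0.0165    ]]
t [297 254   5  21  87] [298.6091954  264.67816092] [[0.47028256 0.00314371 0.0165    ]]
[161 151 143] [239 241 231]
s [300 215  17  33 252] [305.93253968 233.98015873] [[0.47870176 0.0226513  0.014     ]]
s [356 215  39  50 671] [380.60357675 233.34724292] [[ 0.6140171  -0.02480055  0.014     ]]
s [365 246  15  15 173] [372.10404624 252.87861272] [[ 0.58110898 -0.06104935  0.014     ]]
s [313 265  16  15 191] [320.82722513 271.88481675] [[ 0.4773693  -0.06780709  0.014     ]]
s [300 269  21  41 432] [306.61574074 294.76157407] [[ 0.43813549 -0.10409748  0.014     ]]
s [363 270  16  16 191] [370.42408377 277.59162304] [[ 0.55745466 -0.10973017  0.014     ]]
s [335 283  16  12 134] [343.19402985 288.75373134] [[ 0.50308503 -0.11461348  0.014     ]]
s [339 289  56  21 507] [375.18145957 301.7495069 ] [[ 0.54635464 -0.15814725  0.014     ]]
```

```bash
python3 - <<'E'
from h import *
t=dict(np.load("top0.npz"));s=dict(np.load("side0.npz"))
a=.055;R=np.array([[np.cos(a),-np.sin(a)],[np.sin(a),np.cos(a)]]);T=np.array([.525,0])
f=lambda n,c,uv,z:print(n,((onz(c,uv,z)[:,:2]-T)@R*1e3).round(1).tolist())
U=lambda l:np.array(l)/5+[245,185]-.4
V=lambda l:np.array(l)/4+[285,175]-.4
f("t deck -y corners, x+ x-",t,U([[595,67],[630,428]]),.0105)
f("t deck +y corners",t,U([[260,92],[287,458]]),.0105)
f("t lane inner floor end",t,U([[75,242],[77,322]]),.008)
f("t endstop outer top corners",t,U([[40,235],[46,340]]),.0195)
f("t rail tips top outer",t,U([[320,138],[345,390]]),.0195)
f("t throat inner top",t,U([[292,232],[294,312]]),.0195)
f("s deck -y corners",s,V([[470,435],[155,553]]),.0105)
f("s deck +y",s,V([[334,200],[38,302]]),.0105)
f("s endstop outer top corners",s,V([[152,84],[73,112]]),.0195)
f("s rail tips",s,V([[313,240],[103,322]]),.0195)
E
```

```text
t deck -y corners, x+ x- [[78.0, -141.3], [-76.7, -141.3]]
t deck +y corners [[78.1, 1.7], [-78.1, 1.1]]
t lane inner floor end [[19.9, 84.0], [-14.3, 85.0]]
t endstop outer top corners [[21.7, 97.0], [-22.7, 96.7]]
t rail tips top outer [[53.9, -22.4], [-52.9, -25.0]]
t throat inner top [[14.7, -7.9], [-18.9, -6.4]]
s deck -y corners [[74.8, -142.9], [-78.3, -141.9]]
s deck +y [[75.9, 1.2], [-78.5, 1.3]]
s endstop outer top corners [[19.8, 97.8], [-23.5, 96.3]]
s rail tips [[52.8, -22.5], [-56.4, -27.0]]
```

```bash
cat >> h.py <<'E'
PA=.055;PR=np.array([[np.cos(PA),-np.sin(PA)],[np.sin(PA),np.cos(PA)]]);PT=np.array([.5252,-.0139])
def toP(W): return (np.atleast_2d(W)[:,:2]-PT)@PR*1e3
def toW(p): return np.atleast_2d(p)/1e3@PR.T+PT
def cloud(c):
    v,u=np.nonzero(c["range_z"]>0); o,d=ray(c,np.c_[u,v]); return o+d*c["range_z"][v,u][:,None]
E
python3 - <<'E'
from h import *
t=dict(np.load("top0.npz"));s=dict(np.load("side0.npz"))
X=np.r_[cloud(t),cloud(s)]
# wall: points at z>0.05 and x>0.6
for y in(-.3,-.1,0,.1):
    m=(abs(X[:,1]-y)<.02)&(X[:,0]>.6)
    q=X[m]
    for z in(-.3,-.1,0.0,.1,.2,.3):
        k=abs(q[:,2]-z)<.02
        print(y,z,q[k,0].min().round(3) if k.any() else None, end="; ")
    print()
# height map
print("max z, rows x .05.. .65, cols y -.7..0.2")
for x in np.arange(.0,.7,.05):
    print("%.2f"%x,[ (lambda k: round(float(X[k,2].max()),2) if k.any() else None)((abs(X[:,0]-x)<.025)&(abs(X[:,1]-y)<.025)) for y in np.arange(-.7,.26,.05)])
for n,p in dict(A=(.5817,-.061),B=(.558,-.1097),C=(.478,-.0677),H=(.504,-.114)).items(): print(n,toP(p).round(1))
m=(X[:,2]>.03)&(abs(X[:,0]-.57)<.05)&(abs(X[:,1]-.04)<.06); print("lid top", X[m].max(0), np.percentile(X[m],[5,50,95],axis=0), toP(X[m]).min(0),toP(X[m]).max(0))
E
```

```text
-0.3 -0.3 0.891; -0.3 -0.1 0.89; -0.3 0.0 0.6; -0.3 0.1 0.89; -0.3 0.2 0.89; -0.3 0.3 None; 
-0.1 -0.3 0.889; -0.1 -0.1 0.89; -0.1 0.0 0.6; -0.1 0.1 0.889; -0.1 0.2 0.89; -0.1 0.3 0.89; 
0 -0.3 0.889; 0 -0.1 0.89; 0 0.0 0.6; 0 0.1 0.889; 0 0.2 0.889; 0 0.3 0.89; 
0.1 -0.3 0.891; 0.1 -0.1 0.89; 0.1 0.0 0.6; 0.1 0.1 0.89; 0.1 0.2 0.89; 0.1 0.3 0.89; 
max z, rows x .05.. .65, cols y -.7..0.2
0.00 [None, None, 0.0, 0.0, 0.0, 0.0, -0.0, None, 0.0, 0.0, 0.0, 0.0, 0.02, 0.24, None, None, 0.01, 0.0, 0.0, 0.0]
0.05 [None, None, 0.0, 0.01, 0.0, 0.0, 0.0, 0.0, 0.0, 0.0, 0.01, 0.0, 0.02, 0.33, 0.34, 0.3, 0.02, 0.0, 0.0, 0.0]
0.10 [None, None, 0.0, 0.0, 0.0, 0.0, 0.0, 0.0, 0.0, 0.0, 0.01, 0.01, 0.02, 0.34, 0.33, 0.02, 0.02, 0.03, 0.03, 0.02]
0.15 [None, None, 0.0, 0.0, 0.0, 0.0, 0.01, 0.0, 0.0, 0.0, 0.0, 0.0, 0.0, 0.0, 0.01, 0.03, 0.03, 0.04, 0.03, 0.02]
0.20 [None, None, 0.01, 0.0, 0.0, 0.01, 0.0, 0.0, 0.07, 0.07, 0.27, 0.21, 0.21, 0.01, 0.01, 0.01, 0.02, 0.11, 0.11, 0.11]
0.25 [None, None, 0.0, 0.0, 0.0, 0.0, 0.01, 0.03, 0.35, 0.37, 0.36, 0.37, 0.31, 0.31, 0.0, 0.01, 0.0, 0.11, 0.11, 0.11]
0.30
[... 546 characters left out ...]
 0.02, 0.02, 0.02, 0.02, 0.02, 0.02, 0.01, 0.05, 0.08]
0.55 [None, None, 0.09, 0.04, 0.04, 0.01, 0.01, 0.01, 0.01, 0.01, 0.02, 0.01, 0.02, 0.02, 0.06, 0.07, 0.06, 0.0, 0.01, 0.05]
0.60 [None, None, 0.1, 0.07, 0.04, 0.01, 0.02, 0.01, 0.0, 0.0, 0.02, 0.01, 0.02, 0.02, 0.06, 0.07, 0.0, 0.01, 0.01, 0.05]
0.65 [None, None, 0.03, 0.0, 0.0, 0.0, 0.01, 0.0, 0.0, 0.0, 0.0, 0.0, 0.0, 0.0, 0.0, 0.0, 0.0, 0.0, 0.01, 0.01]
A [[ 53.8 -50.1]]
B [[ 27.5 -97.5]]
C [[-50.1 -51.1]]
H [[-26.7 -98.8]]
lid top [0.57808106 0.09250422 0.06525047] [[ 0.55255676 -0.00793487  0.03181718]
 [ 0.56300853  0.03941522  0.04652751]
 [ 0.57382794  0.08612315  0.05979674]] [22.91765256 -0.96531829] [ 55.36996649 104.05445183]
```

Emit:
step_arm:
  series:
    - [[0,0,-0.8],[0,0,0.303],-1]
    - [[0,0,-0.8],[0,0,0.303],-1]
    - [[0,0,-0.8],[0,0,0.303],-1]
    - [[0,0,-0.8],[0,0,0.303],-1]
    - [[0,0,-0.8],[0,0,0.303],-1]
  force: 20

```text
clock: 0.52
ee_pos: [0.2363, -0.6056, 0.4346]
ee_rot: [-3.141, -0.002, -1.516]
ft_force: [0.9, -1.2, 0.9]
width: 0.0256
```

```bash
cat >> h.py <<'E'
def to(wx,wy,wz,yaw=None,p=None):
    """fractions for target (plate mm if p) from current measured pose"""
    o=observe();e=o["ee_pos"];ps=o["ee_rot"][2]
    d=np.array([wx,wy,wz])-e
    x=np.array([np.cos(ps),np.sin(ps)]);y=np.array([np.sin(ps),-np.cos(ps)])
    r=0 if yaw is None else -(yaw-ps)/(np.pi/3)
    print("at",e.round(4),"yaw",round(ps,4),"dist",np.linalg.norm(d).round(3),"frac",(np.array([d[:2]@x,d[:2]@y,-d[2]])/.25).round(4),"rz",round(r,4))
def top_(px,py,z): w=toW([px,py])[0]; to(w[0],w[1],z,-np.pi/2+PA)
E
python3 -c "
from h import *
to(.5,-.4,.43,-np.pi/2+PA);print(observe())"
```

```text
at [ 0.2363 -0.6056  0.4346] yaw -1.5164 dist 0.334 frac [-0.7638 -1.0981  0.0183] rz -0.0006
{'clock': 0.5167, 'joint_positions': array([ 1.0772704 ,  0.50429599,  0.14420584,  1.18223819, -0.06989754,
        1.45736495, -0.30493263]), 'dq': array([ 0.01186536, -0.10274652,  0.0247697 , -0.84049735,  0.00945808,
        0.95004092, -0.01906062]), 'joint_torque': array([-3.11636170e-01, -5.20654178e+01,  1.95619024e+00, -2.02219677e+01,
       -1.12933948e-02, -6.44835178e-01, -5.16586157e-02]), 'ee_pos': array([ 0.23626307, -0.60559438,  0.43457823]), 'ee_rot': array([-3.14090883e+00, -2.26417644e-03, -1.51642202e+00]), 'ft_force': array([ 0.92749655, -1.15044572,  0.89078057]), 'torque': array([-0.1205042 ,  0.01871075,  0.00159694]), 'width': 0.025588229917019725}
```

Emit:
step_arm:
  series:
    - [[-0.4,-0.95,0],[0,0,0],-1]
    - [[-0.4,-0.95,0],[0,0,0],-1]
    - [[-0.4,-0.95,0],[0,0,0],-1]
    - [[-0.4,-0.95,0],[0,0,0],-1]
    - [[-0.4,-0.95,0],[0,0,0],-1]

```text
clock: 0.93
ee_pos: [0.4249, -0.5131, 0.431]
ee_rot: [3.141, 0.001, -1.517]
ft_force: [0.5, 0.6, -0.5]
width: 0.0004
```

```bash
python3 -c "
from h import *
to(.56,-.3,.43)
to(.52,-.1,.43)"
```

```text
at [ 0.4249 -0.5131  0.431 ] yaw -1.5166 dist 0.252 frac [-0.822  -0.5858  0.004 ] rz 0
at [ 0.4249 -0.5131  0.431 ] yaw -1.5166 dist 0.424 frac [-1.6295 -0.4694  0.004 ] rz 0
```

Emit:
step_arm:
  series:
    - [[-0.8,-0.58,0],[0,0,0],-1]
    - [[-0.8,-0.58,0],[0,0,0],-1]
    - [[-0.8,-0.58,0],[0,0,0],-1]
    - [[-0.8,-0.58,0],[0,0,0],-1]
    - [[-0.8,-0.58,0],[0,0,0],-1]

```text
clock: 1.35
ee_pos: [0.537, -0.3373, 0.4309]
ee_rot: [3.141, 0.001, -1.516]
ft_force: [0.2, -0.3, 0.4]
width: 0.0
```

```bash
python3 -c "
from h import *
top_(85,-50,.25)
top_(85,-50,.06)"
```

```text
at [ 0.537  -0.3373  0.4309] yaw -1.5164 dist 0.34 frac [-1.0945 -0.3632  0.7236] rz -0.0005
at [ 0.537  -0.3373  0.4309] yaw -1.5164 dist 0.47 frac [-1.0945 -0.3632  1.4836] rz -0.0005
```

Emit:
step_arm:
  series:
    - [[-1.0,-0.35,0.6],[0,0,0],-1]
    - [[-1.0,-0.35,0.6],[0,0,0],-1]
    - [[-1.0,-0.35,0.6],[0,0,0],-1]
    - [[-1.0,-0.35,0.6],[0,0,0],-1]
    - [[-1.0,-0.35,0.6],[0,0,0],-1]

```text
clock: 1.77
ee_pos: [0.5867, -0.1634, 0.3275]
ee_rot: [3.141, 0.0, -1.516]
ft_force: [0.2, -0.1, -0.1]
width: 0.0003
```

```bash
python3 -c "
from h import *
top_(85,-50,.06)"
```

```text
at [ 0.5867 -0.1634  0.3275] yaw -1.5164 dist 0.288 frac [-0.4107 -0.1269  1.0698] rz -0.0006
```

Emit:
step_arm:
  series:
    - [[-0.41,-0.127,1.0],[0,0,0],-1]
    - [[-0.41,-0.127,1.0],[0,0,0],-1]
    - [[-0.41,-0.127,1.0],[0,0,0],-1]
    - [[-0.41,-0.127,1.0],[0,0,0],-1]
    - [[-0.41,-0.127,1.0],[0,0,0],-1]

```text
clock: 2.18
ee_pos: [0.6066, -0.0847, 0.1354]
ee_rot: [3.141, 0.0, -1.516]
ft_force: [0.9, 0.8, -0.9]
width: -0.0
```

```bash
python3 -c "
from h import *
top_(87,-50,.04)"
```

```text
at [ 0.6066 -0.0847  0.1354] yaw -1.5164 dist 0.099 frac [-0.1007 -0.0386  0.3816] rz -0.0005
```

Emit:
step_arm:
  series:
    - [[-0.1,-0.039,0.38],[0,0,0],-1]
    - [[-0.1,-0.039,0.38],[0,0,0],-1]
    - [[-0.1,-0.039,0.38],[0,0,0],-1]
    - [[-0.1,-0.039,0.38],[0,0,0],-1]

```text
clock: 2.52
ee_pos: [0.6117, -0.0575, 0.0372]
ee_rot: [3.132, 0.002, -1.514]
ft_force: [-0.9, 0.2, 0.7]
width: -0.0003
```

```bash
python3 - <<'E'
from h import *
o=observe();print(o["ee_pos"],o["joint_positions"].round(2))
t=capture("top");s=capture("side")
crop(t,"pics/t2.png",245,165,155,115,5);crop(s,"pics/s2.png",265,120,150,190,3)
for n,c in(("t",t),("s",s)):
    cv2.imwrite(f"pics/{n}2f.png",c["img"][:,:,::-1]); print(n,proj(c,[o["ee_pos"]]))
top_(87,-50,.0125)
E
```

```text
[ 0.61171337 -0.0574889   0.03721276] [ 0.03  0.84  0.02  1.75 -0.04  0.57 -1.43]
t [[326.48934516 194.88472031]]
s [[387.51765832 239.62942285]]
at [ 0.6151 -0.0603  0.0419] yaw -1.5162 dist 0.029 frac [-0.005   0.0008  0.1178] rz -0.0004
```

View pics/t2f.png

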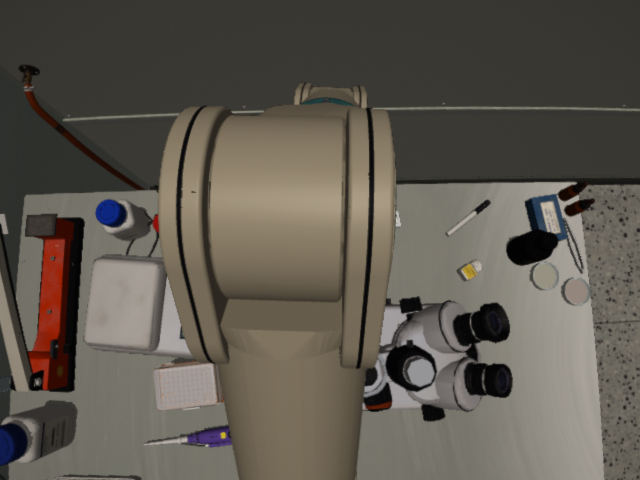

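View pics/s2f.png

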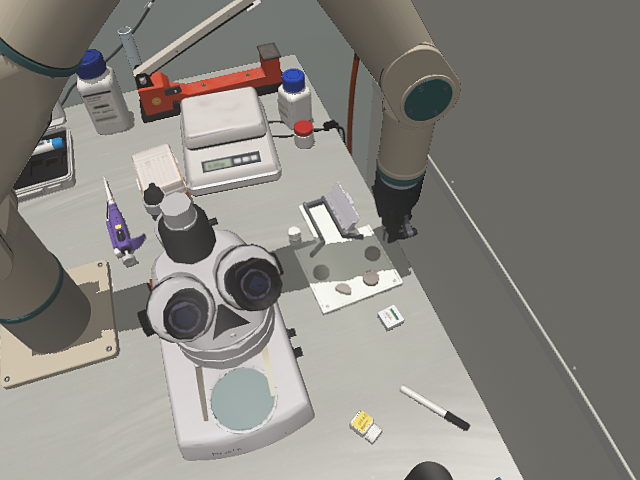

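View pics/s2.png

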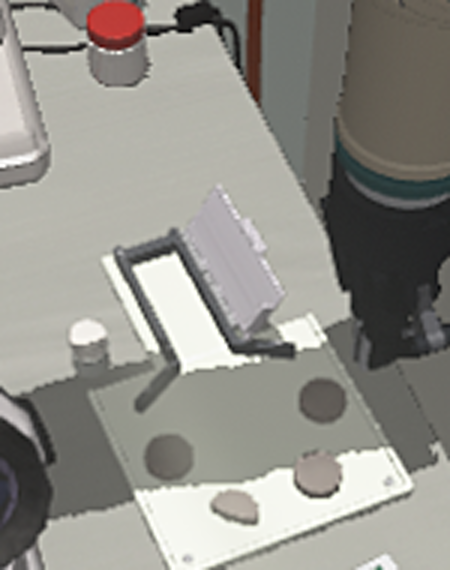

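```bash
python3 - <<'E'
from h import *
s=capture("side");crop(s,"pics/s3.png",340,170,90,90,8)
E
```

```text
(no output)
```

View pics/s3.png

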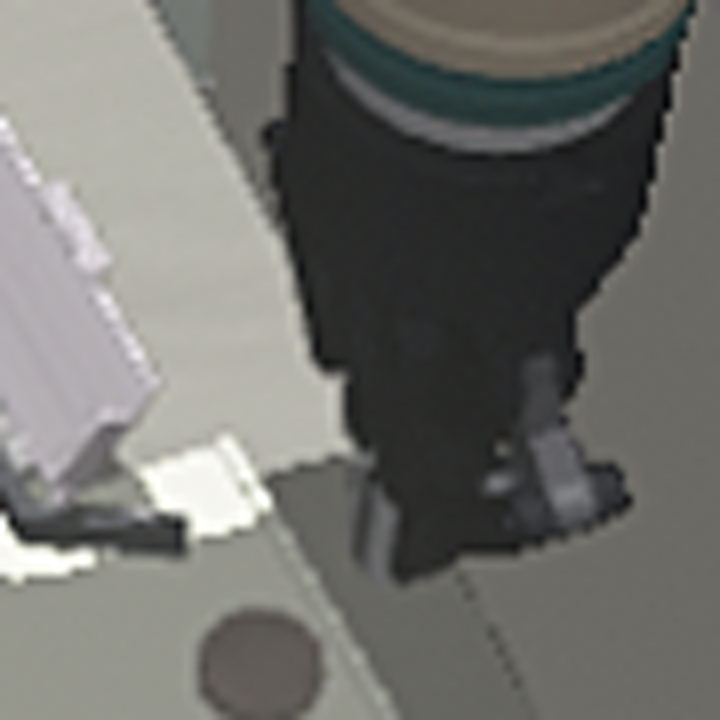

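```bash
python3 - <<'E'
from h import *
s=capture("side");o=observe();e=o["ee_pos"];print(o["width"])
im=cv2.resize(s["img"][160:270,340:430,::-1],None,fx=6,fy=6,interpolation=cv2.INTER_CUBIC)
im=np.clip(im.astype(float)*1.8+20,0,255).astype(np.uint8)
ps=o["ee_rot"][2];X=np.array([np.cos(ps),np.sin(ps),0]);Y=np.array([np.sin(ps),-np.cos(ps),0])
for d,col in((0*X,(0,0,255)),(.0145*X,(0,255,0)),(-.0145*X,(0,255,0)),(.011*Y,(255,0,0)),(-.011*Y,(255,0,0))):
    p=(proj(s,[e+d])[0]-[340,160])*6+3; cv2.circle(im,tuple(int(v) for v in p),4,col,-1); print(p)
cv2.imwrite("pics/s4.png",im)
E
```

```text
0.0001647513229639767
[309.60667915 472.70786001]
[331.42235951 508.45829388]
[288.14279342 437.56254537]
[277.44834881 484.14759633]
[341.55837623 461.33779627]
```

View pics/s4.png

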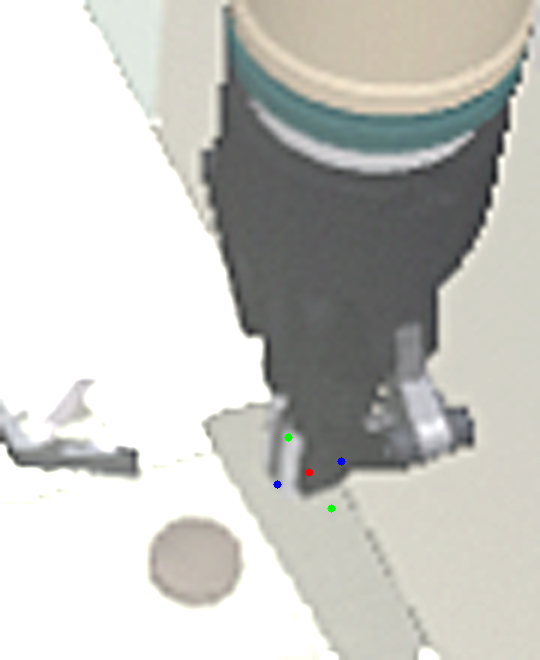

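```bash
python3 - <<'E'
from h import *
s=capture("side");o=observe();e=o["ee_pos"];ps=o["ee_rot"][2]
for p in[(440,440),(460,425),(410,350),(425,410),(390,430),(285,460),(310,480),(330,440),(320,400),(330,300),(250,320),(420,300),(480,200),(230,200)]:
    u,v=round(p[0]/6-.5)+340,round(p[1]/6-.5)+160
    oo,d=ray(s,(u,v));X=(oo+d*s["range_z"][v,u])[0]
    D=X-e; print(p,"tool x %.0f y %.0f up %.0f"%tuple(1e3*np.array([D[0]*np.cos(ps)+D[1]*np.sin(ps),D[0]*np.sin(ps)-D[1]*np.cos(ps),D[2]])))
E
```

```text
(440, 440) tool x 59 y 1 up 90
(460, 425) tool x 57 y -5 up 93
(410, 350) tool x 40 y 2 up 108
(425, 410) tool x 52 y 3 up 96
(390, 430) tool x 48 y 11 up 87
(285, 460) tool x 4 y 13 up 19
(310, 480) tool x 13 y 9 up 16
(330, 440) tool x 26 y 14 up 55
(320, 400) tool x 15 y 11 up 61
(330, 300) tool x 15 y 15 up 106
(250, 320) tool x -14 y 20 up 68
(420, 300) tool x 37 y -1 up 124
(480, 200) tool x 32 y -17 up 151
(230, 200) tool x 2 y 40 up 145
```

Emit:
step_arm:
  series:
    - [[-0.005,0,0.06],[0,0,0],-1]
    - [[-0.005,0,0.118],[0,0,0],-1]
    - [[-0.005,0,0.118],[0,0,0],-1]

```text
clock: 3.02
ee_pos: [0.6146, -0.0593, 0.0125]
ee_rot: [3.141, -0.0, -1.517]
ft_force: [-0.5, -0.1, -0.3]
width: -0.0001
```

```bash
python3 - <<'E'
from h import *
print(observe()["ft_force"]); top_(27,-50,.0125)
E
```

```text
[-0.46518358 -0.11406891 -0.29588606]
at [ 0.6146 -0.0593  0.0125] yaw -1.5171 dist 0.06 frac [-8.000e-04  2.389e-01 -1.000e-04] rz -0.0012
```

Emit:
step_arm:
  series:
    - [[0,0.035,0],[0,0,0],-1]
    - [[0,0.07,0],[0,0,0],-1]
    - [[0,0.105,0],[0,0,0],-1]
    - [[0,0.14,0],[0,0,0],-1]
    - [[0,0.17,0],[0,0,0],-1]

```text
clock: 3.43
ee_pos: [0.5731, -0.0615, 0.014]
ee_rot: [-3.139, -0.0, -1.517]
ft_force: [1.1, -0.5, 1.6]
width: -0.0001
```

```bash
cat >> h.py <<'E'
def look(name):
    s=capture("side");crop(s,name,290,200,115,115,5)
    print(observe()["ft_force"].round(1))
    return s
E
python3 - <<'E'
from h import *
look("pics/s5.png"); top_(27,-50,.0125)
E
```

```text
[-1.2  0.4  0.1]
at [ 0.571  -0.0616  0.0137] yaw -1.5171 dist 0.016 frac [-0.0006  0.0645  0.0046] rz -0.0012
```

View pics/s5.png

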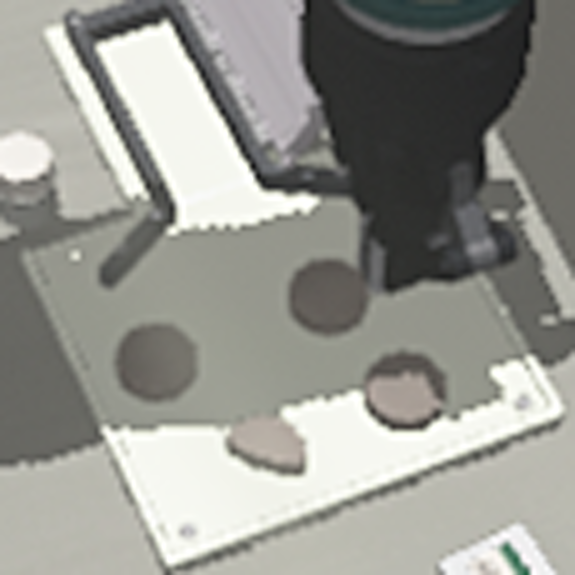

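Emit:
step_arm:
  series:
    - [[0,0.03,0.003],[0,0,0],-1]
    - [[0,0.055,0.004],[0,0,0],-1]
    - [[0,0.065,0.004],[0,0,0],-1]
    - [[0,0.065,0.004],[0,0,0],-1]

```text
clock: 3.82
ee_pos: [0.5554, -0.0621, 0.0115]
ee_rot: [3.14, 0.0, -1.517]
ft_force: [-0.2, 0.6, -0.2]
width: -0.0001
```

```bash
cat >> h.py <<'E'
def blobs(c):
    im=cv2.cvtColor(np.ascontiguousarray(c["img"]),cv2.COLOR_RGB2GRAY)
    bg=None
def pp(c,uvcrop,z=.014,f=5,x0=290,y0=200):
    uv=np.atleast_2d(uvcrop)/f+[x0,y0]-.4
    return toP(onz(c,uv,z)).round(1)
E
python3 - <<'E'
from h import *
s=look("pics/s6.png");np.savez("s6.npz",**s); top_(27,-50,.0125)
print(pp(s,[[328,297]]))
E
```

```text
[ 0.5 -0.2  0.4]
at [ 0.5562 -0.062   0.0116] yaw -1.5164 dist 0.002 frac [ 0.0011  0.0051 -0.0036] rz -0.0006
[[ 18.5 -50.2]]
```

View pics/s6.png

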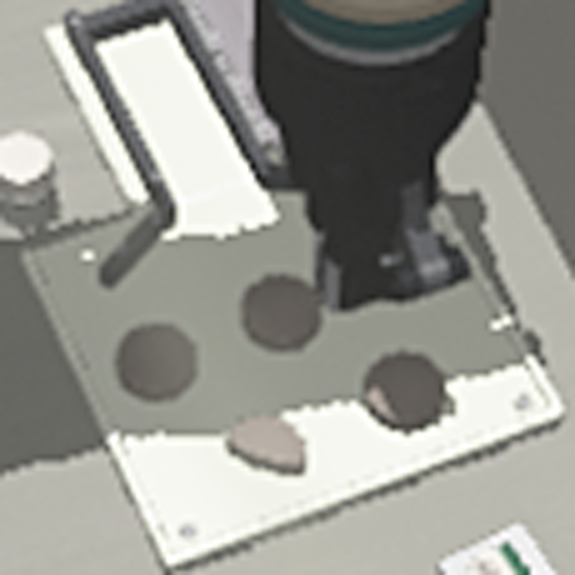

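```bash
python3 - <<'E'
from h import *
s=dict(np.load("s6.npz"));print(pp(s,[[281,312],[157,362],[405,392]]))
top_(31,-50,.03);top_(1,-87,.03)
E
```

```text
[[ -0.2 -49.4]
 [-50.5 -51.5]
 [ 26.9 -98.4]]
at [ 0.5562 -0.062   0.0116] yaw -1.5164 dist 0.019 frac [ 0.0011 -0.0109 -0.0736] rz -0.0006
at [ 0.5562 -0.062   0.0116] yaw -1.5164 dist 0.05 frac [ 0.1492  0.109  -0.0736] rz -0.0006
```

```bash
python3 - <<'E'
from h import *
s=dict(np.load("s6.npz"));print(pp(s,[[265,415],[228,440],[303,450],[303,472],[285,420]],.017))
top_(31,-50,.03);top_(-1,-82,.03)
E
```

```text
[[ -24.2  -88.9]
 [ -40.5  -93.2]
 [ -17.7 -107.3]
 [ -21.4 -115.4]
 [ -18.5  -93.6]]
at [ 0.5562 -0.062   0.0116] yaw -1.5164 dist 0.019 frac [ 0.0011 -0.0109 -0.0736] rz -0.0006
at [ 0.5562 -0.062   0.0116] yaw -1.5164 dist 0.047 frac [ 0.1292  0.117  -0.0736] rz -0.0006
```

Half-pellet reaches x ≈ -17; so x=-1..-2, y=-82 fits.

Emit:
step_arm:
  series:
    - [[0,-0.015,0],[0,0,0],-1]
    - [[0,-0.015,-0.08],[0,0,0],-1]
    - [[0.05,-0.015,-0.08],[0,0,0],-1]
    - [[0.13,0.05,-0.08],[0,0,0],-1]
    - [[0.13,0.119,-0.08],[0,0,0],-1]

```text
clock: 4.28
ee_pos: [0.5304, -0.1012, 0.032]
ee_rot: [-3.138, -0.004, -1.52]
ft_force: [-1.2, -1.4, -0.1]
width: 0.0004
```

```bash
python3 - <<'E'
from h import *
top_(-1.5,-82,.0125)
E
```

```text
at [ 0.5304 -0.1012  0.032 ] yaw -1.5202 dist 0.02 frac [-0.0217  0.0077  0.078 ] rz -0.0042
```

Emit:
step_arm:
  series:
    - [[0,0,0],[0,0,0],-1]
    - [[0,0,0.04],[0,0,0],-1]
    - [[0,0,0.076],[0,0,0],-1]
    - [[0,0,0.076],[0,0,0],-1]

```text
clock: 4.62
ee_pos: [0.5286, -0.0954, 0.0106]
ee_rot: [3.14, 0.001, -1.515]
ft_force: [-0.8, 0.4, -0.2]
width: 0.0002
```

```bash
python3 - <<'E'
from h import *
s=look("pics/s7.png");print(toP(observe()["ee_pos"]));
top_(0,-7,.0125)
E
```

```text
[-0.2  0.1  0.2]
[[ -1.09518511 -81.57054217]]
at [ 0.5286 -0.0954  0.0112] yaw -1.5154 dist 0.075 frac [-0.2983 -0.0045 -0.0053] rz 0.0004
```

View pics/s7.png

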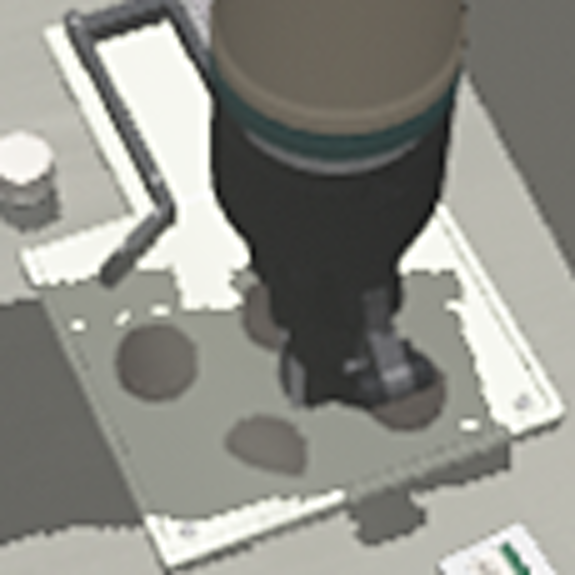

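Emit:
step_arm:
  series:
    - [[-0.035,-0.002,-0.003],[0,0,0],-1]
    - [[-0.07,-0.002,-0.003],[0,0,0],-1]
    - [[-0.105,-0.003,-0.003],[0,0,0],-1]
    - [[-0.14,-0.003,-0.003],[0,0,0],-1]
    - [[-0.16,-0.003,-0.003],[0,0,0],-1]

```text
clock: 5.08
ee_pos: [0.5273, -0.0536, 0.0137]
ee_rot: [-3.141, 0.001, -1.514]
ft_force: [-0.9, -0.9, 0.3]
width: 0.0002
```

```bash
python3 - <<'E'
from h import *
s=look("pics/s8.png");np.savez("s8.npz",**s);print(toP(observe()["ee_pos"]));
top_(0,-7,.0125)
E
```

```text
[-0.3  1.2  0.2]
[[ -0.09114417 -38.96931312]]
at [ 0.5273 -0.0528  0.0137] yaw -1.5129 dist 0.032 frac [-0.1279 -0.0007  0.0046] rz 0.0028
```

View pics/s8.png

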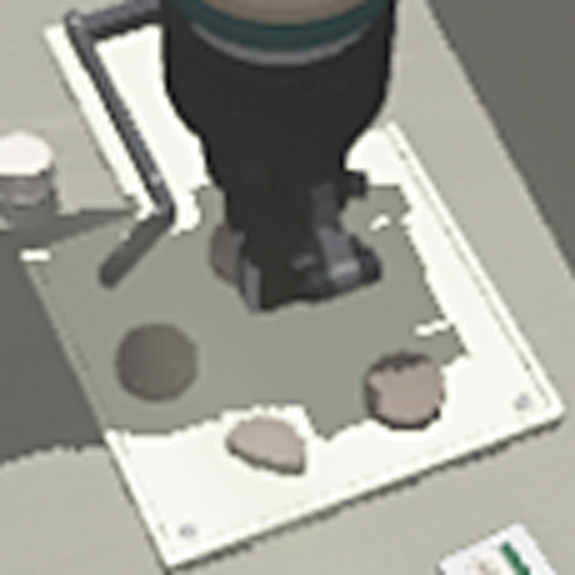

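```bash
python3 - <<'E'
from h import *
s=dict(np.load("s8.npz"));print(pp(s,[[248,250],[248,245],[248,255]]))
E
```

```text
[[ -0.3 -19.3]
 [  0.6 -17.2]
 [ -1.2 -21.3]]
```

Emit:
step_arm:
  series:
    - [[-0.035,0,0.001],[0,0,0],-1]
    - [[-0.07,0,0.002],[0,0,0],-1]
    - [[-0.1,0,0.003],[0,0,0],-1]
    - [[-0.128,0,0.003],[0,0,0],-1]
    - [[-0.128,0,0.003],[0,0,0],-1]

```text
clock: 5.55
ee_pos: [0.5253, -0.0217, 0.0127]
ee_rot: [3.141, 0.001, -1.514]
ft_force: [-0.3, -0.4, -0.6]
width: -0.0003
```

```bash
python3 - <<'E'
from h import *
s=look("pics/s9.png");np.savez("s9.npz",**s);print(toP(observe()["ee_pos"]));
E
```

```text
[ 0.3 -0.2  0.4]
[[-0.33627218 -8.96300972]]
```

View pics/s9.png

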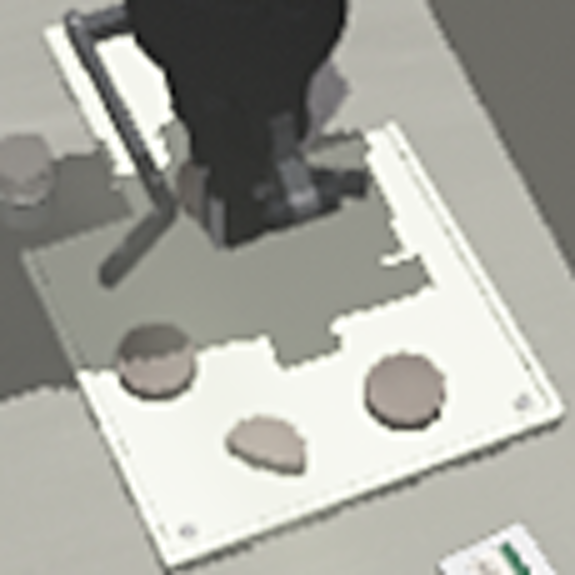

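Emit:
step_arm:
  series:
    - [[-0.03,0,0],[0,0,0],-1]
    - [[-0.05,0,0],[0,0,0],-1]
    - [[-0.05,0,0],[0,0,0],-1]

```text
clock: 5.85
ee_pos: [0.5247, -0.0101, 0.0127]
ee_rot: [3.142, 0.001, -1.515]
ft_force: [-0.2, -0.0, 0.6]
width: -0.0003
```

```bash
python3 - <<'E'
from h import *
o=observe();print(o["ft_force"].round(1),toP(o["ee_pos"]));
top_(0,-30,.04);top_(-82,-51,.04)
E
```

```text
[-0.2 -0.   0.6] [[-0.32501278  3.78412836]]
at [ 0.5247 -0.0101  0.0127] yaw -1.5149 dist 0.043 frac [ 0.1351 -0.0012 -0.1093] rz 0.0008
at [ 0.5247 -0.0101  0.0127] yaw -1.5149 dist 0.102 frac [ 0.2189  0.3269 -0.1093] rz 0.0008
```

Emit:
step_arm:
  series:
    - [[0.07,0,0],[0,0,0],-1]
    - [[0.14,0,-0.11],[0,0,0],-1]
    - [[0.22,0.12,-0.11],[0,0,0],-1]
    - [[0.22,0.26,-0.11],[0,0,0],-1]
    - [[0.22,0.328,-0.11],[0,0,0],-1]

```text
clock: 6.27
ee_pos: [0.441, -0.0729, 0.0405]
ee_rot: [3.137, -0.001, -1.52]
ft_force: [10.2, -1.4, -3.4]
width: 0.0005
```

Emit:
step_arm:
  series:
    - [[0,0,0],[0,0,0],-1]
    - [[0,0,0.06],[0,0,0],-1]
    - [[0,0,0.11],[0,0,0],-1]
    - [[0,0,0.11],[0,0,0],-1]

```text
clock: 6.6
ee_pos: [0.4432, -0.0725, 0.0191]
ee_rot: [3.132, -0.004, -1.515]
ft_force: [-0.4, -0.4, 0.1]
width: 0.0
```

```bash
python3 - <<'E'
from h import *
s=look("pics/s10.png");np.savez("s10.npz",**s);print(toP(observe()["ee_pos"]),observe()["ee_pos"])
top_(-27,-51,.0125)
E
```

```text
[-0.5  0.1 -0.2]
[[-85.3552438  -54.38905938]] [ 0.44296371 -0.07289899  0.01802081]
at [ 0.443  -0.0729  0.018 ] yaw -1.5155 dist 0.059 frac [-0.0135 -0.2334  0.0221] rz 0.0003
```

View pics/s10.png

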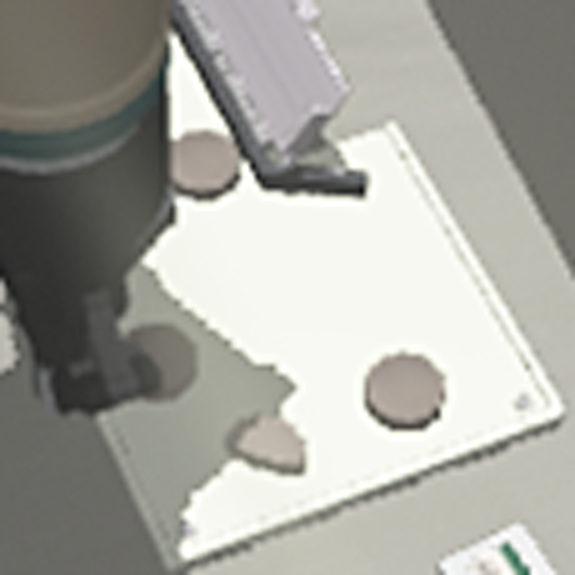

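Emit:
step_arm:
  series:
    - [[0,0,0],[0,0,0],-1]
    - [[0,0,0],[0,0,0],-1]

```text
clock: 6.82
ee_pos: [0.4424, -0.0725, 0.0192]
ee_rot: [3.13, -0.003, -1.516]
ft_force: [-0.1, -0.1, 0.4]
width: -0.0
```

```bash
python3 - <<'E'
from h import *
o=observe();print(o);print(toP(o["ee_pos"]))
top_(-27,-51,.0125)
s=capture("side");cv2.imwrite("pics/s11.png",s["img"][:,:,::-1])
E
```

```text
{'clock': 6.8167, 'joint_positions': array([ 0.21305845,  0.75437604, -0.17141517,  2.20427158,  0.54947758,
        0.23489665, -1.9669193 ]), 'dq': array([-0.01419266, -0.00970931,  0.01132595,  0.00358171,  0.00291251,
        0.00126151, -0.01445291]), 'joint_torque': array([  0.36708129, -46.79134369,  -1.49308551,  -4.28004339,
         0.14421464,   0.0560827 ,  -0.07639727]), 'ee_pos': array([ 0.44243251, -0.07252912,  0.01918468]), 'ee_rot': array([ 3.13009503, -0.00317294, -1.51600633]), 'ft_force': array([-0.06039441, -0.05619595,  0.43193552]), 'torque': array([-0.02354816,  0.00605451,  0.03000509]), 'width': -3.6117689413146166e-05}
[[-85.86531206 -53.99054561]]
at [ 0.4424 -0.0725  0.0192] yaw -1.516 dist 0.059 frac [-0.012  -0.2355  0.0267] rz -0.0002
```

View pics/s11.png

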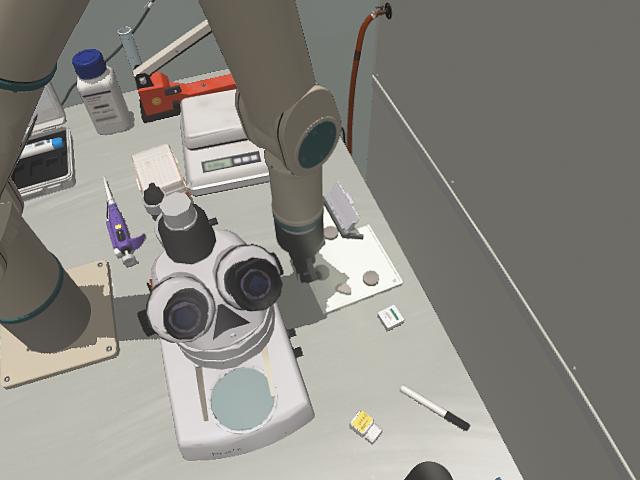

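Emit:
step_arm:
  series:
    - [[0,0,-0.02],[-0.12,0,0],-1]
    - [[0,0,-0.02],[-0.15,0,0],-1]
    - [[0,0,-0.02],[-0.15,0,0],-1]

```text
clock: 7.12
ee_pos: [0.4462, -0.0714, 0.0245]
ee_rot: [2.977, -0.002, -1.516]
ft_force: [1.2, 0.1, -0.8]
width: 0.0001
```

```bash
python3 - <<'E'
from h import *
o=observe();print(o["joint_positions"].round(3),o["ee_pos"],o["ee_rot"]);print(toP(o["ee_pos"]))
E
```

```text
[ 0.282  0.795 -0.307  2.053  0.475  0.536 -1.906] [ 0.44617584 -0.07143162  0.0245448 ] [ 2.97687175e+00 -1.61809906e-03 -1.51600029e+00]
[[-82.06731181 -53.10048279]]
```

```bash
cat >> h.py <<'E'
from scipy.spatial.transform import Rotation as Ro
def tp(px,py,z,roll=None,yaw=-np.pi/2+PA):
    o=observe();R=Ro.from_euler("xyz",o["ee_rot"]);w=toW([px,py])[0]
    d=R.inv().apply(np.r_[w,z]-o["ee_pos"])
    r=[0,0,0]
    if roll is not None: r=(R.inv()*Ro.from_euler("xyz",[roll,0,yaw])).as_rotvec()/(np.pi/3)
    print("at",toP(o["ee_pos"]).round(1),o["ee_pos"].round(4),"frac",(d/.25).round(4),"rot",np.round(r,3),"F",o["ft_force"].round(1))
E
python3 -c "
from h import *
tp(-82,-52,.0135);tp(-27,-52,.0135)"
```

```text
at [[-82.1 -53.1]] [ 0.4462 -0.0714  0.0245] frac [-0.0045 -0.0075  0.0435] rot [0 0 0] F [ 1.2  0.1 -0.8]
at [[-82.1 -53.1]] [ 0.4462 -0.0714  0.0245] frac [-0.0045 -0.2245  0.0075] rot [0 0 0] F [ 1.2  0.1 -0.8]
```

Emit:
step_arm:
  series:
    - [[-0.004,-0.007,0.022],[0,0,0],-1]
    - [[-0.004,-0.007,0.043],[0,0,0],-1]
    - [[-0.004,-0.007,0.043],[0,0,0],-1]

```text
clock: 7.37
ee_pos: [0.4398, -0.0715, 0.0123]
ee_rot: [2.97, -0.004, -1.515]
ft_force: [-0.2, -0.3, -0.6]
width: 0.0002
```

```bash
python3 -c "
from h import *
print(observe()['joint_positions'].round(2))
tp(-27,-52,.0135)"
```

```text
[ 0.27  0.82 -0.29  2.07  0.49  0.51 -1.92]
at [[-88.4 -52.8]] [ 0.4398 -0.0715  0.0123] frac [-0.003  -0.2412 -0.0465] rot [0 0 0] F [-0.2 -0.3 -0.6]
```

Emit:
step_arm:
  series:
    - [[0,0,-0.009],[0,0,0],-1]
    - [[0,-0.04,-0.016],[0,0,0],-1]
    - [[0,-0.08,-0.023],[0,0,0],-1]
    - [[0,-0.12,-0.03],[0,0,0],-1]
    - [[0,-0.15,-0.035],[0,0,0],-1]

```text
clock: 7.78
ee_pos: [0.4808, -0.0693, 0.0158]
ee_rot: [2.973, -0.004, -1.515]
ft_force: [0.1, 0.3, -0.6]
width: -0.0002
```

```bash
python3 -c "
from h import *
s=look('pics/s12.png')
tp(-27,-52,.0135)"
```

```text
[2.3 0.4 0.4]
at [[-45.5 -52.7]] [ 0.4827 -0.069   0.0158] frac [-0.0029 -0.0743 -0.0033] rot [0 0 0] F [2.3 0.4 0.4]
```

View pics/s12.png

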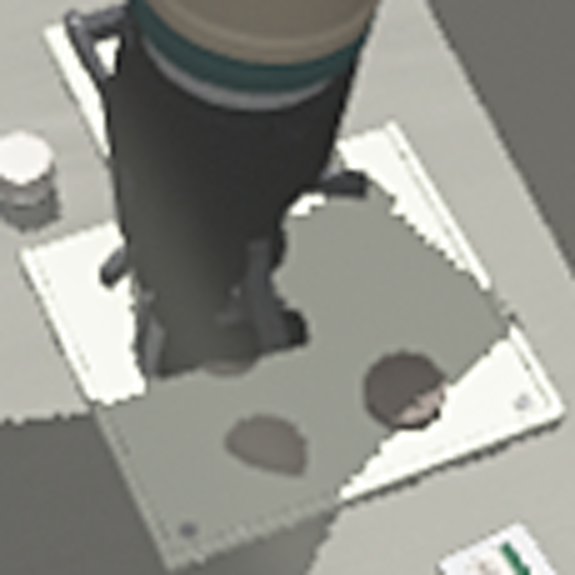

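Emit:
step_arm:
  series:
    - [[-0.001,-0.02,0.006],[0,0,0],-1]
    - [[-0.002,-0.05,0.004],[0,0,0],-1]
    - [[-0.002,-0.072,0.001],[0,0,0],-1]
    - [[-0.002,-0.072,0.001],[0,0,0],-1]

```text
clock: 8.17
ee_pos: [0.4996, -0.0676, 0.0122]
ee_rot: [2.975, -0.003, -1.515]
ft_force: [-0.1, -1.0, -0.4]
width: -0.0003
```

```bash
python3 -c "
from h import *
s=look('pics/s13.png');np.savez('s13.npz',**s)
tp(-27,-52,.0135);tp(-35,-52,.035);tp(0,-82,.035,np.pi)"
```

```text
[-0.9 -0.1 -0.7]
at [[-29.4 -52.3]] [ 0.4987 -0.0677  0.0121] frac [-0.0011 -0.0087 -0.007 ] rot [0 0 0] F [-0.9 -0.1 -0.7]
at [[-29.4 -52.3]] [ 0.4987 -0.0677  0.0121] frac [-0.0008  0.0373 -0.0864] rot [0 0 0] F [-0.9 -0.1 -0.7]
at [[-29.4 -52.3]] [ 0.4987 -0.0677  0.0121] frac [ 0.1192 -0.1008 -0.1094] rot [ 0.16  -0.003  0.   ] F [-0.9 -0.1 -0.7]
```

View pics/s13.png

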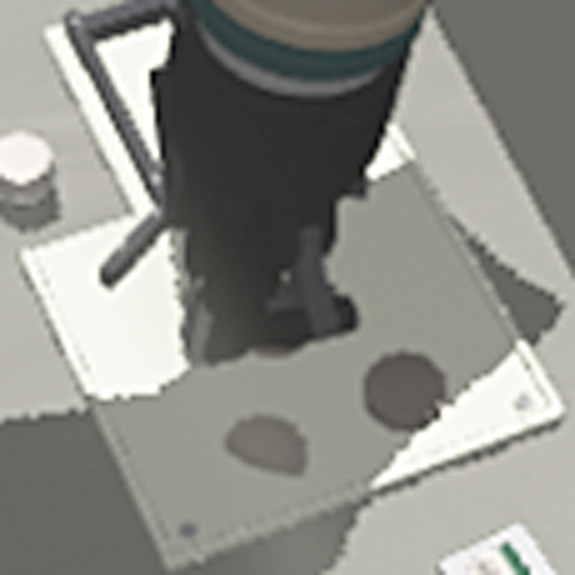

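Emit:
step_arm:
  series:
    - [[0,0.025,0],[0,0,0],-1]
    - [[0,0.025,-0.09],[0,0,0],-1]
    - [[0.06,-0.04,-0.11],[0.1,0,0],-1]
    - [[0.12,-0.1,-0.11],[0.16,-0.003,0],-1]
    - [[0.12,-0.1,-0.11],[0.16,-0.003,0],-1]

```text
clock: 8.63
ee_pos: [0.5279, -0.1002, 0.0358]
ee_rot: [3.142, -0.004, -1.52]
ft_force: [0.2, -1.2, 0.0]
width: 0.0
```

```bash
python3 -c "
from h import *
s=look('pics/s14.png');np.savez('s14.npz',**s)
tp(-1,-82,.0125,np.pi)"
```

```text
[-1.  -0.6  0.4]
at [[ -2.6 -84.4]] [ 0.5273 -0.0983  0.0355] frac [-0.0097 -0.0065  0.0921] rot [ 0.003 -0.002 -0.003] F [-1.  -0.6  0.4]
```

View pics/s14.png

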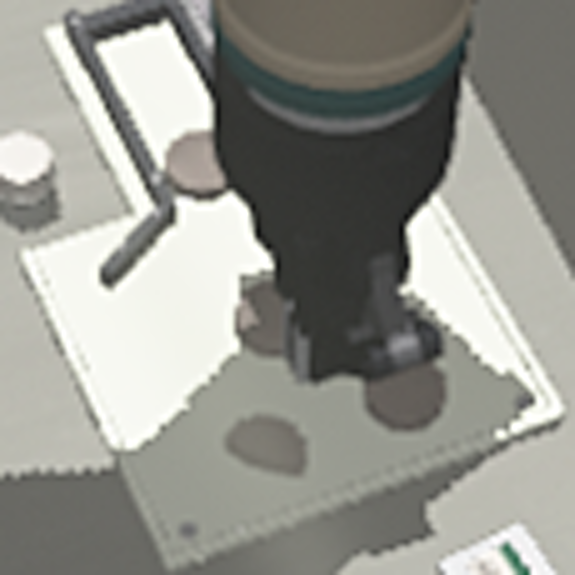

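Emit:
step_arm:
  series:
    - [[-0.005,-0.004,0],[0,0,0],-1]
    - [[-0.005,-0.004,0.05],[0,0,0],-1]
    - [[-0.005,-0.004,0.092],[0,0,0],-1]
    - [[-0.005,-0.004,0.092],[0,0,0],-1]

```text
clock: 9.02
ee_pos: [0.5282, -0.0935, 0.0103]
ee_rot: [3.136, 0.001, -1.514]
ft_force: [-0.5, -0.4, 0.1]
width: -0.0002
```

```bash
python3 -c "
from h import *
tp(-1,-5,.0125,np.pi);tp(0,1.5,.0125)"
```

```text
at [[ -1.3 -79.6]] [ 0.5282 -0.0935  0.0103] frac [-0.2984 -0.0019 -0.0084] rot [0.005 0.001 0.002] F [-0.5 -0.4  0.1]
at [[ -1.3 -79.6]] [ 0.5282 -0.0935  0.0103] frac [-0.3244 -0.0059 -0.0084] rot [0 0 0] F [-0.5 -0.4  0.1]
```

Emit:
step_arm:
  series:
    - [[-0.035,0,-0.007],[0,0,0],-1]
    - [[-0.07,0,-0.007],[0,0,0],-1]
    - [[-0.105,0,-0.007],[0,0,0],-1]
    - [[-0.14,0,-0.007],[0,0,0],-1]
    - [[-0.175,-0.001,-0.007],[0,0,0],-1]

```text
clock: 9.43
ee_pos: [0.5277, -0.0495, 0.0144]
ee_rot: [3.141, -0.0, -1.515]
ft_force: [-0.1, -0.6, 0.4]
width: -0.0002
```

```bash
python3 -c "
from h import *
s=look('pics/s15.png')
tp(0,1.5,.0125,np.pi)"
```

```text
[ 0.4  2.3 -0.2]
at [[  0.9 -33.2]] [ 0.5279 -0.047   0.0145] frac [-0.139   0.0029  0.0081] rot [0.    0.002 0.004] F [ 0.4  2.3 -0.2]
```

View pics/s15.png

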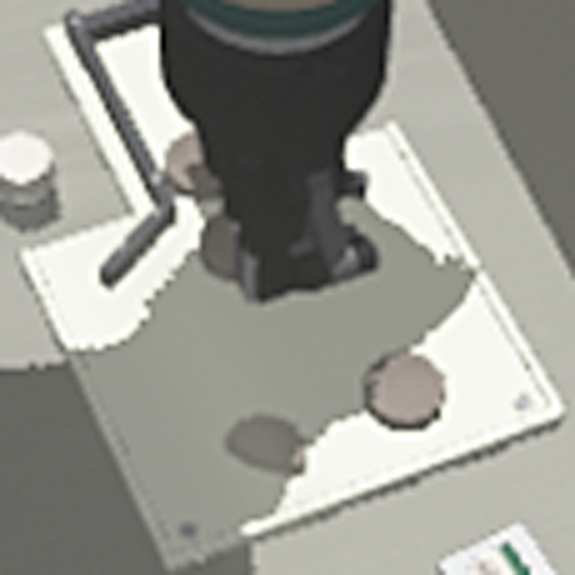

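Emit:
step_arm:
  series:
    - [[-0.03,0.002,0.004],[0,0,0],-1]
    - [[-0.06,0.003,0.008],[0,0,0],-1]
    - [[-0.09,0.003,0.008],[0,0,0],-1]
    - [[-0.12,0.003,0.008],[0,0,0],-1]
    - [[-0.14,0.003,0.008],[0,0,0],-1]

```text
clock: 9.9
ee_pos: [0.5249, -0.0149, 0.012]
ee_rot: [3.14, 0.0, -1.515]
ft_force: [-0.2, 0.4, -0.7]
width: -0.0003
```

Emit:
step_arm:
  series:
    - [[0,0,0],[0,0,0],-1]
    - [[0,0,0],[0,0,0],-1]

```text
clock: 10.07
ee_pos: [0.5249, -0.0158, 0.012]
ee_rot: [3.14, -0.0, -1.515]
ft_force: [0.8, -0.0, -0.2]
width: 0.0001
```

```bash
python3 -c "
from h import *
s=look('pics/s16.png')
tp(0,2.5,.0125,np.pi);tp(5,-45,.035);tp(27,-125,.035)"
```

```text
[-0.3 -0.1 -0.3]
at [[-0.4 -2.5]] [ 0.5249 -0.0164  0.012 ] frac [-0.0199 -0.0017 -0.0021] rot [ 0.001 -0.001  0.   ] F [-0.3 -0.1 -0.3]
at [[-0.4 -2.5]] [ 0.5249 -0.0164  0.012 ] frac [ 0.1702 -0.0215 -0.092 ] rot [0 0 0] F [-0.3 -0.1 -0.3]
at [[-0.4 -2.5]] [ 0.5249 -0.0164  0.012 ] frac [ 0.4902 -0.1095 -0.0919] rot [0 0 0] F [-0.3 -0.1 -0.3]
```

View pics/s16.png

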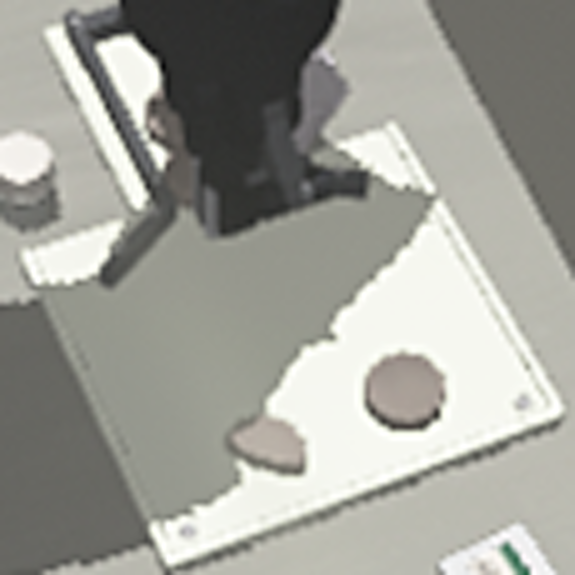

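Emit:
step_arm:
  series:
    - [[-0.02,0,-0.002],[0,0,0],-1]
    - [[-0.024,0,-0.002],[0,0,0],-1]
    - [[-0.024,0,-0.002],[0,0,0],-1]

```text
clock: 10.37
ee_pos: [0.5247, -0.0099, 0.0126]
ee_rot: [3.141, -0.0, -1.515]
ft_force: [1.3, 0.8, -0.1]
width: 0.0001
```

```bash
python3 -c "
from h import *
tp(5,-45,.035);tp(27,-124,.035)"
```

```text
at [[-0.3  4. ]] [ 0.5247 -0.0099  0.0126] frac [ 0.1962 -0.0209 -0.0897] rot [0 0 0] F [ 1.3  0.8 -0.1]
at [[-0.3  4. ]] [ 0.5247 -0.0099  0.0126] frac [ 0.5123 -0.1087 -0.0897] rot [0 0 0] F [ 1.3  0.8 -0.1]
```

Emit:
step_arm:
  series:
    - [[0.12,0,0],[0,0,0],-1]
    - [[0.2,-0.02,-0.09],[0,0,0],-1]
    - [[0.35,-0.08,-0.11],[0,0,0],-1]
    - [[0.46,-0.108,-0.11],[0,0,0],-1]
    - [[0.512,-0.108,-0.1],[0,0,0],-1]

```text
clock: 10.78
ee_pos: [0.5611, -0.1424, 0.0385]
ee_rot: [-3.139, -0.004, -1.521]
ft_force: [0.3, -0.7, -0.1]
width: 0.0002
```

Emit:
step_arm:
  series:
    - [[0,0,0],[0,0,0],-1]
    - [[0,0,0],[0,0,0],-1]

```text
clock: 10.95
ee_pos: [0.5577, -0.1368, 0.0371]
ee_rot: [3.139, 0.0, -1.517]
ft_force: [-1.3, 1.3, 0.6]
width: 0.0006
```

```bash
python3 -c "
from h import *
s=look('pics/s17.png');np.savez('s17.npz',**s)
tp(27,-124,.0125,np.pi)"
```

```text
[-0.4 -0.2  0.7]
at [[  26.  -122.8]] [ 0.5579 -0.1351  0.0372] frac [ 0.0049 -0.0044  0.0988] rot [0.002 0.001 0.001] F [-0.4 -0.2  0.7]
```

View pics/s17.png

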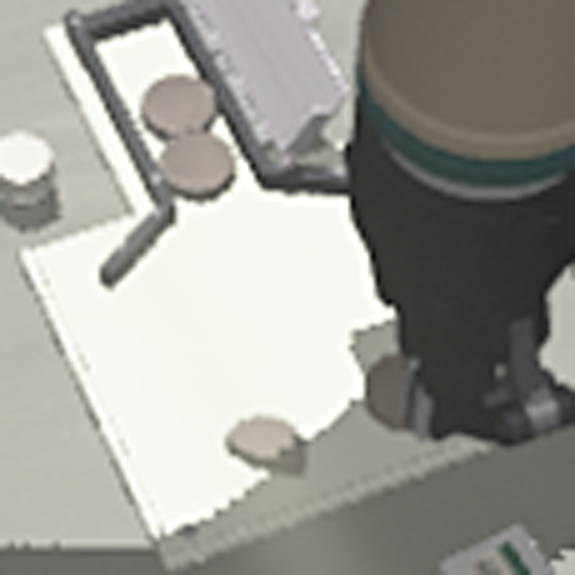

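Emit:
step_arm:
  series:
    - [[0.004,-0.004,0.05],[0,0,0],-1]
    - [[0.004,-0.004,0.097],[0,0,0],-1]
    - [[0.004,-0.004,0.097],[0,0,0],-1]

```text
clock: 11.25
ee_pos: [0.5592, -0.1357, 0.0111]
ee_rot: [3.139, 0.001, -1.513]
ft_force: [0.4, 0.3, 0.1]
width: -0.0
```

```bash
python3 -c "
from h import *
s=dict(np.load('s17.npz'));print(pp(s,[[197,165],[179,107]]))
tp(27,-80,.0125,np.pi)"
```

```text
[[-2.4 24.7]
 [ 2.1 53.5]]
at [[  27.3 -123.4]] [ 0.5592 -0.1357  0.0111] frac [-0.1738  0.0006 -0.0054] rot [0.003 0.001 0.003] F [0.4 0.3 0.1]
```

Emit:
step_arm:
  series:
    - [[-0.035,0,-0.006],[0,0,0],-1]
    - [[-0.07,0,-0.006],[0,0,0],-1]
    - [[-0.105,0,-0.006],[0,0,0],-1]
    - [[-0.14,0,-0.006],[0,0,0],-1]
    - [[-0.17,0,-0.006],[0,0,0],-1]

```text
clock: 11.67
ee_pos: [0.5573, -0.0932, 0.015]
ee_rot: [3.141, 0.0, -1.514]
ft_force: [-0.9, -0.1, 0.2]
width: -0.0003
```

Emit:
step_arm:
  series:
    - [[-0.02,0,0],[0,0,0],-1]
    - [[-0.02,0,0],[0,0,0],-1]

```text
clock: 11.83
ee_pos: [0.5572, -0.0879, 0.015]
ee_rot: [3.141, 0.0, -1.513]
ft_force: [-1.1, -0.1, 0.1]
width: 0.0001
```

```bash
python3 -c "
from h import *
s=look('pics/s18.png');np.savez('s18.npz',**s)
tp(27,-75,.0125,np.pi);tp(27,-88,.035);tp(60,-57,.035)"
```

```text
[ 0.5 -0.7 -0.5]
at [[ 27.8 -76.9]] [ 0.5572 -0.0892  0.0149] frac [-0.0077  0.0032  0.0098] rot [ 0.001 -0.     0.002] F [ 0.5 -0.7 -0.5]
at [[ 27.8 -76.9]] [ 0.5572 -0.0892  0.0149] frac [ 0.0443  0.0034 -0.0802] rot [0 0 0] F [ 0.5 -0.7 -0.5]
at [[ 27.8 -76.9]] [ 0.5572 -0.0892  0.0149] frac [-0.0795 -0.1288 -0.0804] rot [0 0 0] F [ 0.5 -0.7 -0.5]
```

View pics/s18.png

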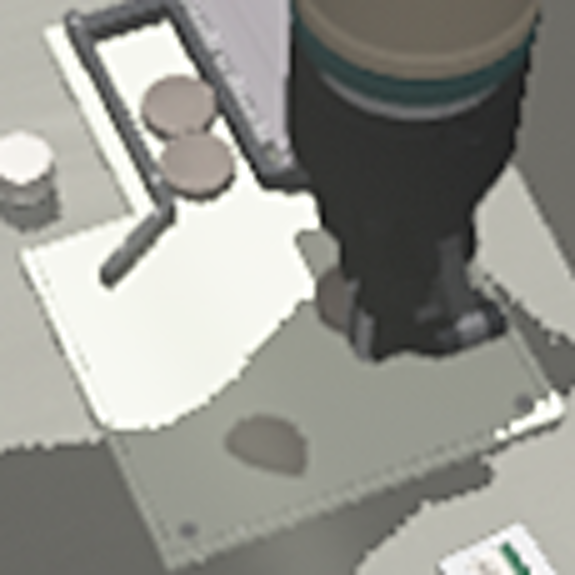

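Emit:
step_arm:
  series:
    - [[0.03,0,0],[0,0,0],-1]
    - [[0.03,0,-0.09],[0,0,0],-1]
    - [[-0.03,-0.1,-0.09],[0,0,0],-1]
    - [[-0.076,-0.135,-0.08],[0,0,0],-1]
    - [[-0.076,-0.135,-0.08],[0,0,0],-1]

```text
clock: 12.3
ee_pos: [0.5927, -0.0659, 0.0348]
ee_rot: [-3.139, 0.002, -1.513]
ft_force: [-0.8, 1.2, 0.2]
width: 0.0003
```

```bash
python3 -c "
from h import *
s=look('pics/s19.png');np.savez('s19.npz',**s)
tp(61,-57,.0125,np.pi)"
```

```text
[-1.3 -0.8  0.2]
at [[ 62.2 -57.1]] [ 0.5904 -0.0675  0.0343] frac [-0.0003  0.0047  0.0871] rot [0.001 0.001 0.002] F [-1.3 -0.8  0.2]
```

View pics/s19.png

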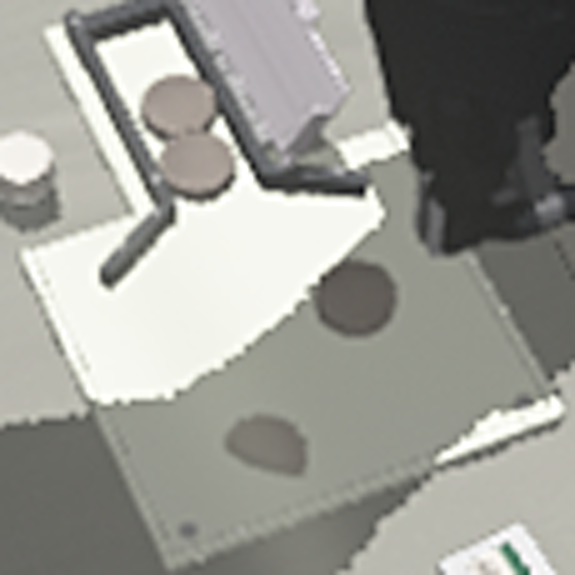

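Emit:
step_arm:
  series:
    - [[0,0,0.04],[0,0,0],-1]
    - [[0,0,0.086],[0,0,0],-1]
    - [[0,0,0.086],[0,0,0],-1]

```text
clock: 12.6
ee_pos: [0.5868, -0.0703, 0.0101]
ee_rot: [3.135, -0.001, -1.516]
ft_force: [-0.0, -0.9, 1.0]
width: -0.0
```

```bash
python3 -c "
from h import *
s=dict(np.load('s19.npz'));print(pp(s,[[356,298]]))
tp(26,-55,.0125,np.pi)"
```

```text
[[ 27.8 -54.7]]
at [[ 58.4 -59.7]] [ 0.5868 -0.0703  0.0101] frac [-0.0189  0.1296 -0.0087] rot [ 0.007 -0.001 -0.001] F [-0.  -0.9  1. ]
```

Emit:
step_arm:
  series:
    - [[-0.006,0.0,-0.005],[0,0,0],-1]
    - [[-0.006,0.035,-0.006],[0,0,0],-1]
    - [[-0.008,0.07,-0.006],[0,0,0],-1]
    - [[-0.01,0.1,-0.006],[0,0,0],-1]
    - [[-0.01,0.12,-0.006],[0,0,0],-1]

```text
clock: 13.02
ee_pos: [0.5579, -0.0686, 0.015]
ee_rot: [3.139, -0.001, -1.516]
ft_force: [-0.5, -0.2, -0.1]
width: -0.0002
```

```bash
python3 -c "
from h import *
s=look('pics/s20.png');np.savez('s20.npz',**s)
tp(26,-55,.0125,np.pi);tp(34,-55,.035);tp(0,-87,.035)"
```

```text
[-0.7 -0.5 -0.5]
at [[ 28.8 -56.5]] [ 0.5571 -0.0687  0.015 ] frac [-0.006   0.0113  0.01  ] rot [ 0.003 -0.001  0.   ] F [-0.7 -0.5 -0.5]
at [[ 28.8 -56.5]] [ 0.5571 -0.0687  0.015 ] frac [-0.0059 -0.0204 -0.0801] rot [0 0 0] F [-0.7 -0.5 -0.5]
at [[ 28.8 -56.5]] [ 0.5571 -0.0687  0.015 ] frac [ 0.122   0.1157 -0.0795] rot [0 0 0] F [-0.7 -0.5 -0.5]
```

View pics/s20.png

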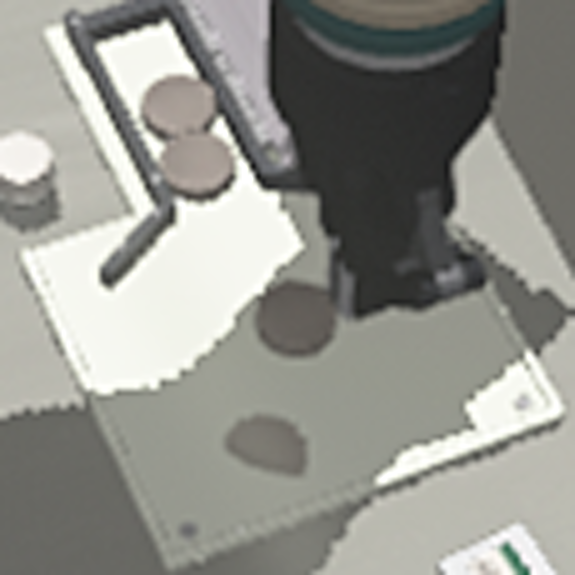

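Emit:
step_arm:
  series:
    - [[0,0.012,0.003],[0,0,0],-1]
    - [[0,0.012,0.003],[0,0,0],-1]
    - [[0,-0.025,0],[0,0,0],-1]
    - [[0.01,-0.025,-0.09],[0,0,0],-1]

```text
clock: 13.4
ee_pos: [0.5654, -0.0696, 0.0347]
ee_rot: [3.137, 0.001, -1.514]
ft_force: [-0.1, 0.4, -0.2]
width: 0.0
```

Emit:
step_arm:
  series:
    - [[0.06,0.07,0],[0,0,0],-1]
    - [[0.116,0.14,0],[0,0,0],-1]
    - [[0.116,0.14,0.01],[0,0,0],-1]
    - [[0.116,0.14,0.05],[0,0,0],-1]
    - [[0.116,0.14,0.05],[0,0,0],-1]

```text
clock: 13.82
ee_pos: [0.5326, -0.101, 0.0235]
ee_rot: [3.14, 0.0, -1.516]
ft_force: [-0.2, -0.2, -0.1]
width: -0.0
```

```bash
python3 -c "
from h import *
s=look('pics/s21.png');np.savez('s21.npz',**s)
tp(0,-85,.0125,np.pi)"
```

```text
[-0.7  0.2  0.3]
at [[  3. -87.]] [ 0.5329 -0.1006  0.0238] frac [-0.0078  0.0118  0.0454] rot [0.002 0.    0.001] F [-0.7  0.2  0.3]
```

View pics/s21.png

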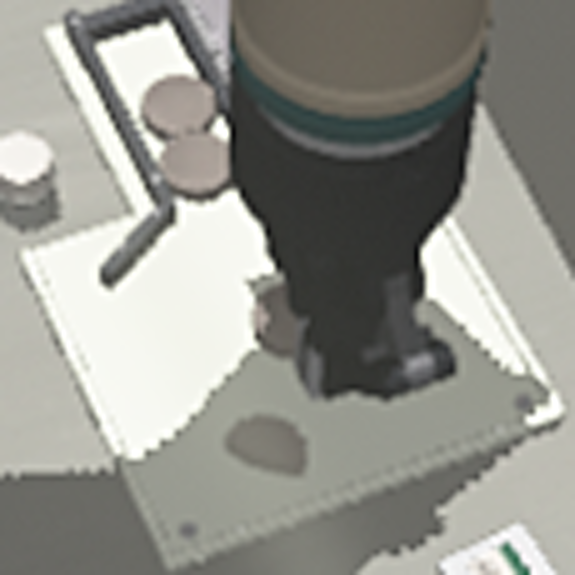

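Emit:
step_arm:
  series:
    - [[-0.004,0.008,0.025],[0,0,0],-1]
    - [[-0.006,0.009,0.042],[0,0,0],-1]
    - [[-0.006,0.009,0.042],[0,0,0],-1]

```text
clock: 14.12
ee_pos: [0.5298, -0.0991, 0.0132]
ee_rot: [3.139, 0.0, -1.514]
ft_force: [0.2, 0.1, -0.4]
width: 0.0002
```

```bash
python3 -c "
from h import *
tp(0,-25,.0125,np.pi)"
```

```text
at [[ -0.  -85.3]] [ 0.5298 -0.0991  0.0132] frac [-0.2414 -0.0006  0.003 ] rot [0.003 0.    0.001] F [ 0.2  0.1 -0.4]
```

Emit:
step_arm:
  series:
    - [[-0.035,0,0.002],[0,0,0],-1]
    - [[-0.07,0,0.002],[0,0,0],-1]
    - [[-0.105,0,0.002],[0,0,0],-1]
    - [[-0.14,0,0.002],[0,0,0],-1]
    - [[-0.175,0,0.002],[0,0,0],-1]

```text
clock: 14.53
ee_pos: [0.528, -0.0548, 0.014]
ee_rot: [3.141, -0.0, -1.515]
ft_force: [-0.3, 0.3, -0.1]
width: 0.0001
```

```bash
python3 -c "
from h import *
s=look('pics/s22.png');np.savez('s22.npz',**s)
tp(0,-8,.0125,np.pi)"
```

```text
[-0.2  1.4 -0. ]
at [[  0.8 -38.5]] [ 0.5281 -0.0523  0.0141] frac [-0.122   0.0027  0.0065] rot [0.    0.002 0.004] F [-0.2  1.4 -0. ]
```

View pics/s22.png

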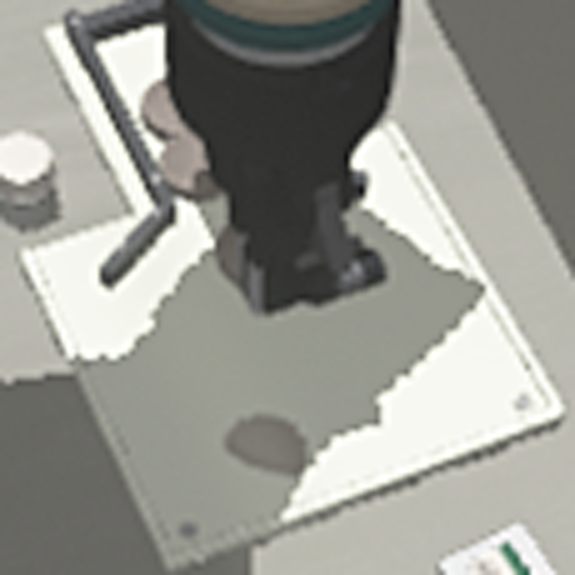

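Emit:
step_arm:
  series:
    - [[-0.03,0.001,0.003],[0,0,0],-1]
    - [[-0.06,0.003,0.005],[0,0,0],-1]
    - [[-0.085,0.003,0.005],[0,0,0],-1]
    - [[-0.11,0.003,0.005],[0,0,0],-1]
    - [[-0.13,0.003,0.005],[0,0,0],-1]

```text
clock: 15.0
ee_pos: [0.5252, -0.0233, 0.0125]
ee_rot: [3.14, -0.0, -1.515]
ft_force: [0.2, -1.3, -0.5]
width: 0.0001
```

Emit:
step_arm:
  series:
    - [[0,0,0],[0,0,0],-1]
    - [[0,0,0],[0,0,0],-1]

```text
clock: 15.17
ee_pos: [0.5255, -0.0236, 0.0125]
ee_rot: [3.141, -0.0, -1.515]
ft_force: [0.1, -0.2, 0.6]
width: 0.0
```

```bash
python3 -c "
from h import *
s=look('pics/s23.png');np.savez('s23.npz',**s)
tp(0,3,.0125,np.pi)"
```

```text
[-0.6 -0.2  0.2]
at [[ -0.3 -10.2]] [ 0.5255 -0.0241  0.0125] frac [-0.0527 -0.0012  0.    ] rot [ 0.001 -0.001  0.   ] F [-0.6 -0.2  0.2]
```

View pics/s23.png

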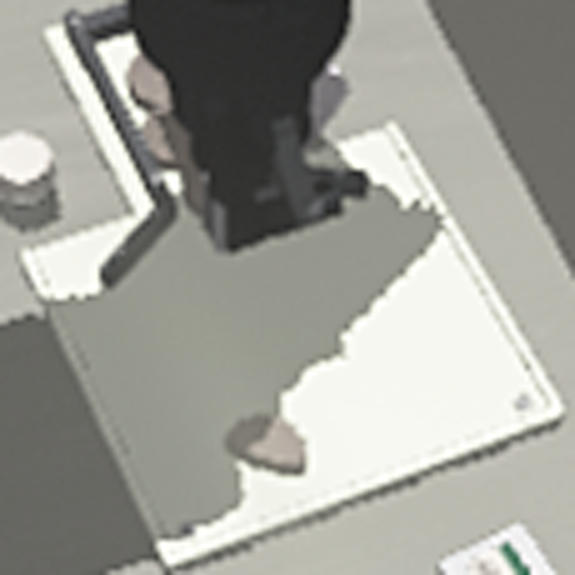

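Emit:
step_arm:
  series:
    - [[-0.02,0,0],[0,0,0],-1]
    - [[-0.04,0,0],[0,0,0],-1]
    - [[-0.045,0,0],[0,0,0],-1]
    - [[-0.045,0,0],[0,0,0],-1]

```text
clock: 15.55
ee_pos: [0.524, -0.0129, 0.0124]
ee_rot: [3.139, -0.001, -1.515]
ft_force: [-1.0, -1.1, -0.3]
width: -0.0
```

```bash
python3 -c "
from h import *
tp(0,2,.0125,np.pi);tp(0,-60,.05)"
```

```text
at [[-1.1  1.1]] [ 0.524  -0.0129  0.0124] frac [-0.0038 -0.0045 -0.0004] rot [ 0.003 -0.001  0.   ] F [-1.  -1.1 -0.3]
at [[-1.1  1.1]] [ 0.524  -0.0129  0.0124] frac [ 0.2444 -0.004  -0.1501] rot [0 0 0] F [-1.  -1.1 -0.3]
```

Emit:
step_arm:
  series:
    - [[0.1,0,0],[0,0,0],-1]
    - [[0.2,0,-0.1],[0,0,0],-1]
    - [[0.3,-0.12,-0.2],[0,0,0],-1]
    - [[0.3,-0.25,-0.2],[0,0,0],-1]
    - [[0.3,-0.25,-0.2],[0,0,0],-1]

```text
clock: 15.97
ee_pos: [0.6013, -0.0857, 0.0655]
ee_rot: [-3.127, -0.0, -1.52]
ft_force: [1.4, 1.5, -0.1]
width: 0.0002
```

```bash
python3 -c "
from h import *
s=look('pics/s24.png');np.savez('s24.npz',**s)
crop(s,'pics/s24b.png',295,190,80,70,8)
tp(80,-60,.1,np.pi)"
```

```text
[-1.1  0.4  0.4]
at [[ 67.6 -74.2]] [ 0.5967 -0.0843  0.064 ] frac [-0.057  -0.0507 -0.1438] rot [-0.007  0.001 -0.002] F [-1.1  0.4  0.4]
```

View pics/s24b.png

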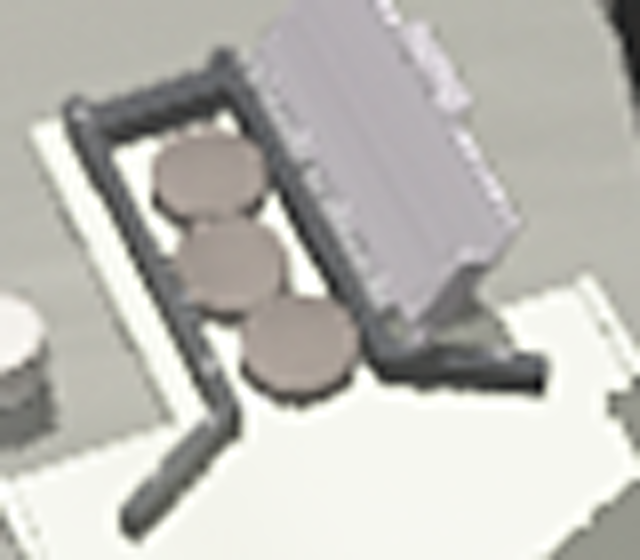

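```bash
python3 -c "
from h import *
s=dict(np.load('s24.npz'))
print(pp(s,[[300,343],[230,262],[208,175]],.017,8,295,190))
print('mouth/throat pts z19.5',pp(s,[[378,352],[222,405],[85,105],[222,55]],.0195,8,295,190))
q=proj(s,np.c_[toW([[-12,0],[12,0],[-12,4],[12,4],[-17,8],[17,8]]),np.full(6,.008)]);print(((q-[295,190])*8+3.5).round())
"
```

```text
[[ 2.3 20.6]
 [-3.7 49.8]
 [ 1.7 77. ]]
mouth/throat pts z19.5 [[ 17.6   9.2]
 [-22.5   9.4]
 [-18.7 108. ]
 [ 19.1 109.7]]
[[279. 449.]
 [372. 417.]
 [272. 436.]
 [365. 404.]
 [247. 430.]
 [377. 385.]]
```

```bash
python3 -c "
from h import *
tp(0,-30,.06,np.pi)"
```

```text
at [[ 67.6 -74.2]] [ 0.5967 -0.0843  0.064 ] frac [-0.1762  0.2707  0.0139] rot [-0.007  0.001 -0.002] F [-1.1  0.4  0.4]
```

Emit:
step_arm:
  series:
    - [[-0.08,0.12,0],[0,0,0],-1]
    - [[-0.17,0.25,0],[0,0,0],-1]
    - [[-0.17,0.25,0.05],[0,0,0],-1]
    - [[-0.17,0.25,0.1],[0,0,0],-1]
    - [[-0.17,0.25,0.1],[0,0,0],-1]

```text
clock: 16.43
ee_pos: [0.5243, -0.0438, 0.0359]
ee_rot: [3.137, 0.001, -1.513]
ft_force: [-0.3, 0.1, -0.6]
width: 0.0001
```

```bash
python3 -c "
from h import *
tp(1,-10,.013,np.pi)"
```

```text
at [[ -2.6 -29.8]] [ 0.5243 -0.0438  0.0359] frac [-0.0791 -0.0149  0.0916] rot [0.005 0.001 0.002] F [-0.3  0.1 -0.6]
```

Emit:
step_arm:
  series:
    - [[0,-0.014,0.05],[0,0,0],-1]
    - [[-0.01,-0.014,0.09],[0,0,0],-1]
    - [[-0.04,-0.014,0.09],[0,0,0],-1]
    - [[-0.075,-0.014,0.09],[0,0,0],-1]
    - [[-0.075,-0.014,0.09],[0,0,0],-1]

```text
clock: 16.85
ee_pos: [0.5292, -0.0229, 0.0151]
ee_rot: [3.141, 0.002, -1.512]
ft_force: [-1.5, 0.3, -0.4]
width: 0.0001
```

```bash
python3 -c "
from h import *
tp(1,4.5,.0125,np.pi)"
```

```text
at [[ 3.5 -9.3]] [ 0.5292 -0.0229  0.0151] frac [-0.055   0.01    0.0104] rot [0.001 0.002 0.003] F [-1.5  0.3 -0.4]
```

Emit:
step_arm:
  series:
    - [[-0.02,0.008,0.008],[0,0,0],-1]
    - [[-0.035,0.008,0.009],[0,0,0],-1]
    - [[-0.045,0.008,0.009],[0,0,0],-1]
    - [[-0.055,0.008,0.009],[0,0,0],-1]
    - [[-0.055,0.008,0.009],[0,0,0],-1]

```text
clock: 17.27
ee_pos: [0.5263, -0.0122, 0.013]
ee_rot: [3.141, -0.0, -1.515]
ft_force: [-0.3, -0.9, -0.4]
width: 0.0002
```

```bash
python3 -c "
from h import *
tp(1,4.5,.0125,np.pi)"
```

```text
at [[1.2 1.6]] [ 0.5263 -0.0122  0.013 ] frac [-0.0115  0.0007  0.0018] rot [ 0.001 -0.     0.001] F [-0.3 -0.9 -0.4]
```

Emit:
step_arm:
  series:
    - [[-0.008,0,0],[0,0,0],-1]
    - [[-0.013,0,0],[0,0,0],-1]
    - [[-0.013,0,0],[0,0,0],-1]

```text
clock: 17.52
ee_pos: [0.5259, -0.0099, 0.0128]
ee_rot: [3.14, -0.001, -1.516]
ft_force: [-0.4, -1.6, -0.2]
width: 0.0
```

```bash
python3 -c "
from h import *
tp(1,4.5,.0125,np.pi);tp(85,-60,.1)"
```

```text
at [[0.9 4. ]] [ 0.5259 -0.0099  0.0128] frac [-0.0021 -0.0005  0.0013] rot [ 0.002 -0.001 -0.   ] F [-0.4 -1.6 -0.2]
at [[0.9 4. ]] [ 0.5259 -0.0099  0.0128] frac [ 0.2562 -0.3359 -0.349 ] rot [0 0 0] F [-0.4 -1.6 -0.2]
```

Emit:
step_arm:
  series:
    - [[0.1,0,0],[0,0,0],-1]
    - [[0.18,0,-0.1],[0,0,0],-1]
    - [[0.25,-0.1,-0.22],[0,0,0],-1]
    - [[0.256,-0.24,-0.34],[0,0,0],-1]
    - [[0.256,-0.336,-0.35],[0,0,0],-1]

```text
clock: 17.93
ee_pos: [0.6175, -0.0709, 0.105]
ee_rot: [-3.135, -0.001, -1.519]
ft_force: [2.2, 0.8, -0.2]
width: 0.0002
```

Emit:
step_arm:
  series:
    - [[0,0,0],[0,0,0],-1]

```text
clock: 18.02
ee_pos: [0.622, -0.0684, 0.1038]
ee_rot: [-3.129, 0.001, -1.517]
ft_force: [0.7, 1.0, 1.1]
width: 0.0001
```

```bash
python3 -c "
from h import *
s=capture('side');np.savez('s25.npz',**s)
crop(s,'pics/s25.png',295,190,80,70,8)
tp(85,52,.1,np.pi)"
```

```text
at [[ 89.1 -59.4]] [ 0.6174 -0.0683  0.1017] frac [-0.4454  0.0167  0.007 ] rot [-0.005  0.    -0.001] F [-0.9  0.3 -0.1]
```

View pics/s25.png

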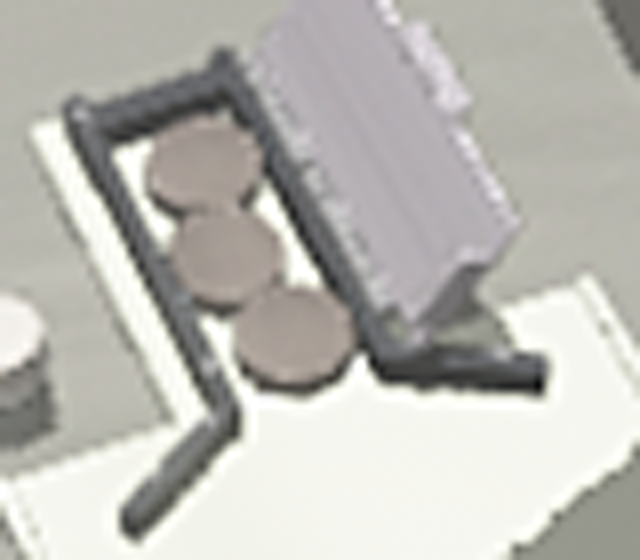

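Emit:
step_arm:
  series:
    - [[-0.15,0.01,0],[0,0,0],-1]
    - [[-0.3,0.016,0],[0,0,0],-1]
    - [[-0.44,0.016,0],[0,0,0],-1]
    - [[-0.445,0.016,0],[0,0,0],-1]

```text
clock: 18.4
ee_pos: [0.601, 0.0529, 0.1]
ee_rot: [3.139, 0.007, -1.504]
ft_force: [0.2, 2.1, 0.1]
width: -0.0001
```

Emit:
step_arm:
  series:
    - [[0,0,0.07],[0,0,0],-1]
    - [[0,0,0.15],[0,0,0],-1]
    - [[0,0,0.22],[0,0,0],-1]
    - [[0,0,0.22],[0,0,0],-1]

```text
clock: 18.73
ee_pos: [0.5992, 0.0415, 0.0413]
ee_rot: [3.132, -0.001, -1.515]
ft_force: [0.0, 0.9, -0.0]
width: 0.0001
```

```bash
python3 -c "
from h import *
s=capture('side');crop(s,'pics/s26.png',285,140,140,120,5)
tp(85,52,.045,np.pi);tp(20,52,.045)"
```

```text
at [[78.2 51.4]] [0.6005 0.0418 0.043 ] frac [-0.0022 -0.027  -0.0081] rot [ 0.007 -0.001  0.001] F [0.5 0.4 0.5]
at [[78.2 51.4]] [0.6005 0.0418 0.043 ] frac [-0.0025  0.233  -0.0063] rot [0 0 0] F [0.5 0.4 0.5]
```

View pics/s26.png

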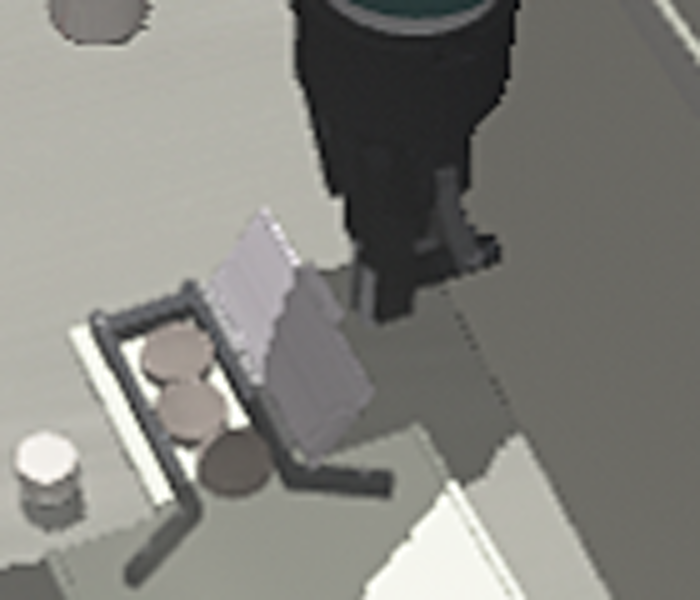

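Emit:
step_arm:
  series:
    - [[0,0.035,0],[0,0,0],-1]
    - [[0,0.07,0],[0,0,0],-1]
    - [[0,0.105,0],[0,0,0],-1]
    - [[0,0.14,0],[0,0,0],-1]
    - [[0,0.17,0],[0,0,0],-1]

```text
clock: 19.2
ee_pos: [0.5602, 0.0397, 0.0459]
ee_rot: [3.141, -0.001, -1.516]
ft_force: [1.1, -0.6, 1.1]
width: -0.0
```

```bash
python3 -c "
from h import *
s=capture('side');crop(s,'pics/s27.png',285,140,140,120,5)
tp(5,52,.045,np.pi)"
```

```text
at [[35.9 51.5]] [0.5582 0.0395 0.0456] frac [-0.0022  0.1234  0.0028] rot [ 0.003 -0.001  0.001] F [-2.9 -0.3  1. ]
```

View pics/s27.png

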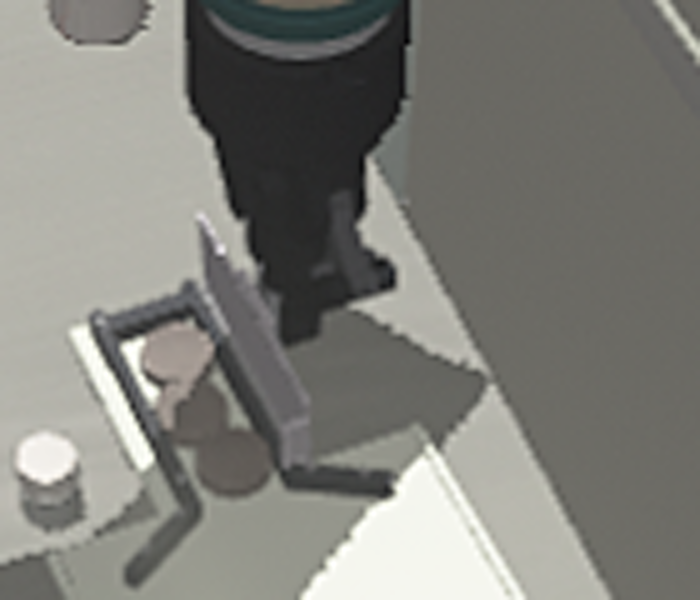

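Lid near vertical and moving. Continue.

Emit:
step_arm:
  series:
    - [[0,0.03,0],[0,0,0],-1]
    - [[0,0.06,0],[0,0,0],-1]
    - [[0,0.09,0.0],[0,0,0],-1]
    - [[0,0.12,0.0],[0,0,0],-1]
    - [[0,0.14,0.0],[0,0,0],-1]

```text
clock: 19.67
ee_pos: [0.5245, 0.0378, 0.0451]
ee_rot: [3.139, -0.001, -1.515]
ft_force: [-1.2, -0.9, -0.2]
width: -0.0003
```

```bash
python3 -c "
from h import *
s=capture('side');crop(s,'pics/s28.png',285,140,140,120,5)
tp(-10,52,.040,np.pi)"
```

```text
at [[ 1.2 51.5]] [0.5235 0.0376 0.0451] frac [-0.0019  0.0446  0.0205] rot [ 0.004 -0.001  0.001] F [-1.4  0.7 -1.2]
```

View pics/s28.png

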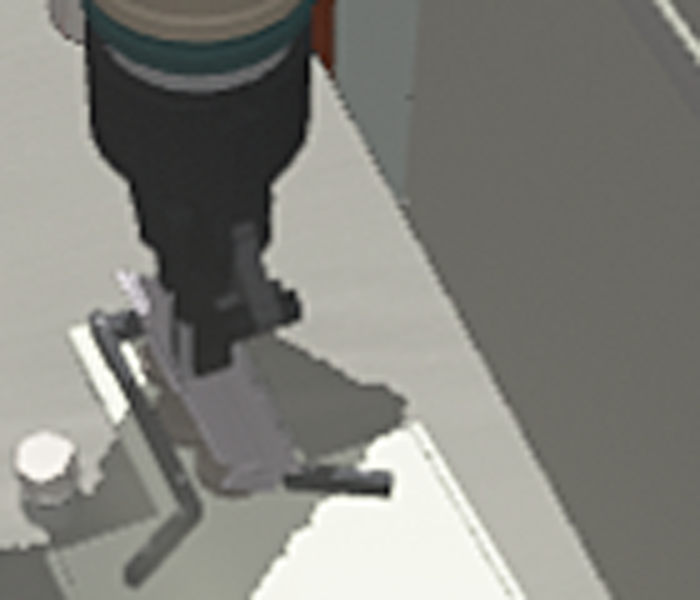

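Emit:
step_arm:
  series:
    - [[0,0.03,0.0],[0,0,0],-1]
    - [[0,0.05,0.02],[0,0,0],-1]
    - [[0,0.05,0.05],[0,0,0],-1]
    - [[0,0.05,0.07],[0,0,0],-1]
    - [[0,0.05,0.08],[0,0,0],-1]

```text
clock: 20.13
ee_pos: [0.5132, 0.0372, 0.0241]
ee_rot: [3.139, -0.001, -1.515]
ft_force: [0.7, -0.2, 0.5]
width: -0.0
```

```bash
python3 -c "
from h import *
s=capture('side');crop(s,'pics/s29.png',285,140,140,120,5)
tp(-10,52,.022,np.pi)"
```

```text
at [[-9.2 51.7]] [0.5132 0.0372 0.024 ] frac [-0.0012  0.0031  0.008 ] rot [ 0.003 -0.001  0.   ] F [ 1.   0.7 -0.7]
```

View pics/s29.png

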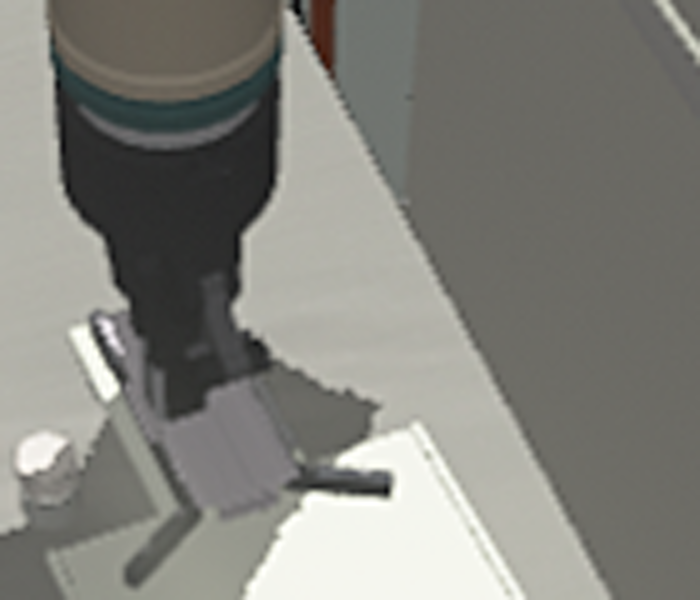

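Emit:
step_arm:
  series:
    - [[0,0.004,0.006],[0,0,0],-1]
    - [[0,0.004,0.01],[0,0,0],-1]
    - [[0,0.004,0.014],[0,0,0],-1]

```text
clock: 20.43
ee_pos: [0.5126, 0.0372, 0.0221]
ee_rot: [3.141, -0.001, -1.516]
ft_force: [-3.7, 0.5, 15.1]
width: 0.0005
```

```bash
python3 -c "
from h import *
tp(-10,52,.022,np.pi)"
```

```text
at [[-9.8 51.8]] [0.5126 0.0372 0.0221] frac [-0.001   0.0008  0.0004] rot [ 0.001 -0.001  0.   ] F [-3.7  0.5 15.1]
```

Emit:
step_arm:
  series:
    - [[0,0,-0.1],[0,0,0],-1]
    - [[0,0,-0.25],[0,0,0],-1]
    - [[0,0,-0.42],[0,0,0],-1]
    - [[0,0,-0.58],[0,0,0],-1]
    - [[0,0,-0.75],[0,0,0],-1]

```text
clock: 20.85
ee_pos: [0.5122, 0.0372, 0.2104]
ee_rot: [3.14, -0.0, -1.515]
ft_force: [1.1, -0.3, -0.2]
width: 0.0001
```

Emit:
step_arm:
  series:
    - [[0.16,-0.05,-0.2],[0,0,0],-1]
    - [[0.32,-0.1,-0.3],[0,0,0],-1]
    - [[0.48,-0.15,-0.4],[0,0,0],-1]
    - [[0.64,-0.15,-0.4],[0,0,0],-1]
    - [[0.8,-0.15,-0.4],[0,0,0],-1]

```text
clock: 21.27
ee_pos: [0.5601, -0.133, 0.308]
ee_rot: [-3.137, -0.001, -1.514]
ft_force: [1.2, 0.7, 0.5]
width: 0.0
```

Emit:
step_arm:
  series:
    - [[0.16,0,0],[0,0,0],-1]
    - [[0.32,0,0],[0,0,0],-1]
    - [[0.48,0,0],[0,0,0],-1]
    - [[0.64,0,0],[0,0,0],-1]
    - [[0.8,0,0],[0,0,0],-1]

```text
clock: 21.68
ee_pos: [0.5687, -0.3338, 0.3052]
ee_rot: [3.14, -0.001, -1.516]
ft_force: [1.3, -0.3, 0.3]
width: 0.0002
```

```bash
python3 -c "
from h import *
s=capture('side');t=capture('top');crop(s,'pics/s30.png',285,175,125,150,4);crop(t,'pics/t30.png',245,185,155,105,5)
cv2.imwrite('pics/t30f.png',t['img'][:,:,::-1])
X=np.r_[cloud(s)];P=toP(X);m=(P[:,0]>-20)&(P[:,0]<20)&(P[:,1]>8)&(P[:,1]<98)&(X[:,2]<.1)
print(m.sum(),np.percentile(X[m,2],[2,25,50,75,98]))
A=np.c_[P[m],np.ones(m.sum())];print(np.linalg.lstsq(A,X[m,2]*1e3,rcond=None)[0])
"
```

```text
759 [0.01855161 0.02040993 0.02129545 0.02208628 0.02376902]
[-2.96605958e-03  1.00857748e-02  2.06339705e+01]
```

View pics/s30.png

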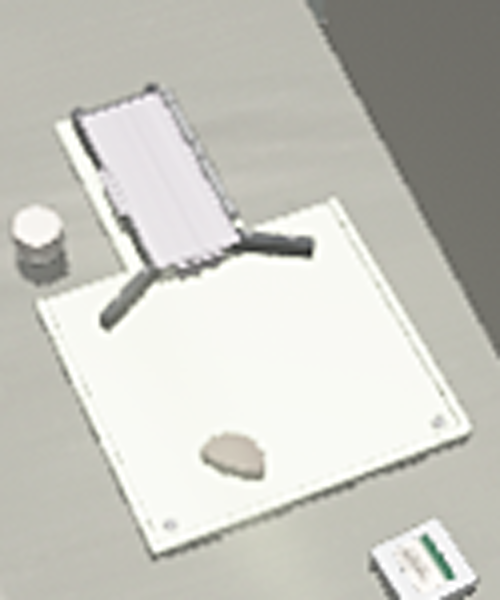

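View pics/t30f.png

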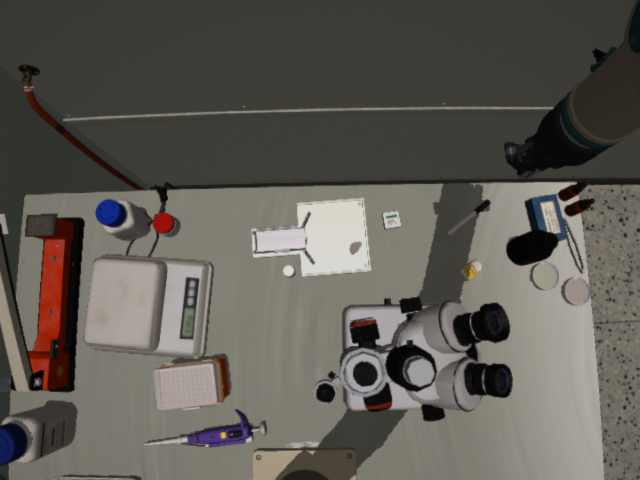

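Emit:
step_arm:
  series:
    - [[0,0,0],[0,0,0],-1]
    - [[0,0,0],[0,0,0],-1]
    - [[0,0,0],[0,0,0],-1]

```text
clock: 22.03
ee_pos: [0.5697, -0.3297, 0.3053]
ee_rot: [3.141, 0.0, -1.513]
ft_force: [-0.3, 0.3, 1.5]
width: 0.0003
```

```bash
python3 -c "
from workcell import job_done
print(job_done())"
```

```text
the job is handed in; nothing more can be done
None
```

All three whole pellets are in the lane in single file and the lid is pushed fully shut. I slid them in one at a time with closed fingertips, then tipped the lid over from behind. The job was handed in at about 22 s, with the arm clear of everything.

**Last checks**
- **Pellets:** before shutting the lid, the side camera showed the last pellet's rear edge about 7–8 mm past the mouth, where 4 mm is needed. That picture came after one extra push: the first reading left only about 1.6 mm to spare, and the gate corners read about 1.3 mm off in that same picture.
- **Lid:** pressing down met 15 N at z = 22.1 mm, which matches the shut height of 22 mm. The depth picture shows the lid flat, with slopes of about 0.01 or less. I can't see the pellets under it now.
- **Half pellet and bystanders:** by eye, the half pellet, white vial, cover-slip box, marker and buffer bottle look unmoved. I did not check the wash vial separately.

**Problem on the way:** while reaching behind the pellet nearest the robot, one wrist joint (joint 6) stopped just inside its lower limit (0.235 against 0.23 rad). That left the tool a few mm off target, and a 10 N force spike showed during the fast move there. I tilted the tool about 9° for that push and it went normally.

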